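Set up the titration stand: white tile down, flask under the burette

ROBOT

A 7-joint arm with a two-finger parallel gripper is mounted at the origin on the work surface. World frame = base frame: x ahead of the robot, y to its left, z up, the work surface at z = 0. Lengths are in m, angles in degrees, forces in N, time in s.
With the tool pointing down it reaches from about 0.425 to 0.8 m from the base axis. Payload 8.3 kg.
Tool frame: the origin (TCP) lies between the finger pads; the fingertips stand ahead of it and the grasp point (between the pads) lies 2 mm behind it (env.tip_extent is the z of the fingertips in the tool frame, in m); z points along the fingers, y is the direction in which the jaws open and shut (so a half turn about z gives the same grasp; the last joint's range is limited). The gripper opens to 85 mm and grips with 20 to 120 N. Pads are 22 mm wide; open, the fingers measure 114 mm over their backs; the gripper's body (76 mm by 85 mm) begins 54 mm behind the grasp point. The pads swing forward as they close: fully open they stand 13 mm farther back than shut.
Start: joints at [69.735, 21.967, 0.94, 78.501, -0.361, 79.538, -2.664], TCP at [0.179, -0.599, 0.248] pointing down, gripper open.
Joint ranges: [-169.22, 169.22], [-14.56, 117.87], [-87.37, 89.26], [10.42, 133.3], [-82.24, 262.24], [0.94, 117.77], [-172.7, 172.7]. Speed limits (degrees/s): [136.94, 136.94, 172.46, 172.46, 180, 180, 180].

INTERFACE

Orientations are given as a 3x3 rotation matrix whose columns are the frame's x, y, z axes.
In Python, from rig import env, vision, search_frame, silhouettes gives the robot as it stands. The module is installed in compiled form; this text tells all that it offers.
- The arm moves only by the tool step_arm, never from a script. Its argument "commands" is a list of rows, each a list of 2 entries, a list of its own where there are three numbers: the shift along the tool's x, y, z in cm, then the turn about the tool's z in degrees. A call has 1 to 20 rows; each row shifts and turns the commanded pose from where the row before left it, along the tool's axes as they then stand; what a row does not reach is not made up. A row lasts 1/8 s, in which the tool goes at most 62.5 mm and 10.7 degrees, less where a joint would pass 70% of its speed; a pose out of reach is approached as far as the arm can. A call is refused whole if a number of a shift passes 6.25 or a number of a turn 10.7, either way. A call with a gripper value outside its range is refused whole. "grip" is the finger opening in cm, from 0 to 8.54, set as the call begins (left out, the last holds). The fingers move at their own pace and stop on an object; "force" is the grip in N (left out, the last holds). Time passes only in rows, so rows that do not move let the fingers close. It gives the time, the measured TCP pose, the force and the opening at its end, in the units of the state.
- env.read_state(): the state, without advancing time (a new reading comes with each control period).
- vision.read_camera(name): name is "side" or "top"; returns the picture (400x640x3 uint8, blue, green, red); there is no depth.
- vision.calibration(name): a dict with "mtx" (3x3 intrinsics, pixels), "D" ([k1, k2, p1, p2, k3] as OpenCV has them; the pictures are not rectified), "rvec" (rotation vector, rad) and "tvec" (3), from world to camera coordinates, as OpenCV has them. Camera axes: x right, y down, z forward; pixel columns grow to the right and rows downward; lengths in m; the calibration is good to about 2 mm. A picture is of the moment at which its call begins. calibration takes no time and is no camera call.
- env.close_job(): hands the job in, once; it reports no verdict.
Trained networks look in the newest picture that a camera, given by its name, has taken for a name from the list of things; names that differ only in an ending like _2 or _b are one class to them, and where a whole thing is asked for, a point or a joint stands for the part that bears it (a point fixed in the world has none). Each returns a list of dicts, best first, with "score" (0 to 1); they miss things now and then, are a little off and sometimes report something else, mostly with a low value. They report only what shows in the picture. A call takes as long as a camera call.
- search_frame(camera, label): "box" ([left, top, right, bottom] in pixels, round what is visible of it).
- silhouettes(camera, label): "pixels" (400x640 bool, what is visible of it) and "box" ([left, top, right, bottom] in pixels, round what is visible of it).
The state is a dict: "clock": time; "joints": joint angles; "qd": joint speeds; "joint_efforts": joint torques, N m; "tool_pos": TCP position; "ee_rot": TCP orientation; "ft_force": force on the tool from outside, world axes, zero at the start; "ft_torque": the same for the moment, N m; "gripper_width": finger opening in m.
Only numpy, scipy, OpenCV 4.12 (cv2) and the standard library are available. Lean on these libraries where they do the work, as an engineer would, in place of code of your own. Each camera call takes 0.05 s, during which the arm holds its last target.

TASK

Set up the titration stand for the next sample. The white tile is standing on its edge against the rod: tip it over with a light push, without gripping or lifting it, so that it lies flat and square on the stand's base below the burette; then stand the smaller conical flask upright on the tile with its mouth right under the burette's tip and let go. Do not knock the burette, do not let a flask fall over, and leave the rest of the glassware and bottles where they are.

Things in the scene. Friction and masses are not known exactly. Their poses are not given: they have to be found in the camera images.
- stand: titration stand, fixed. Origin on the bench, exactly below the burette's axis; z up, x points away from the robot (within 0.35 rad of the world's x). Base: grey steel plate from x = -70 to 70 mm and y = -88 to 112 mm, top face 8 mm above the bench. Rigid
- rod_foot (a point): foot of the stand's upright steel rod (12 mm thick, 620 mm high), on the base plate at x = 0, y = +88 mm of the stand: to the robot's left of the burette. At 370 to 430 mm height a clamp, 30 mm wide, joins rod and burette
- burette: 25 mL glass burette with white stopcock, upright, rigid; origin and axes as the stand's. Tube 13 mm thick, 225 to 633 mm above the bench; jet 4 to 9 mm thick, 162 to 207 mm; stopcock block 15 mm thick, 207 to 225 mm; at 208 to 224 mm its barrel runs along x from -24 to 22 mm, then its key, 40 mm long across (along y), to x = 30 mm
- burette_tip (a point): lower end of the burette's jet, 162 mm above the bench
- tile: white ceramic tile, 120 x 120 x 8 mm, 0.22 to 0.32 kg, loose. Origin at the centre of its underside (the face that goes down), x and y along its edges, z from the underside to the glazed upper face. It starts on edge on the base plate, underside towards the burette, glazed face leaning on the rod 6 degrees past vertical. Lying flat its origin is 8 mm and its top 16 mm above the bench
- tile_edge (a point): middle of the tile's free edge, half-way through its thickness: at the start the middle of its top edge, about 127 mm above the bench, within 12 mm of the rod along the stand's x. Pushed at this edge, beside the rod, by some 20 mm from the rod's side, towards the burette (under 1 N), the tile passes its balance and falls by itself, clear of the burette. Its lower edge is 18 mm from the rod's axis
- flask: the smaller conical flask, empty clear glass, 116 mm high, 0.06 to 0.13 kg. Origin at the centre of its underside, z up along its axis. Base 68 mm across, cone up to 80 mm height, then a straight neck 30 mm in diameter from 80 to 112 mm height, with a bead 35 mm in diameter at the rim
- flask_mouth (a point): centre of the smaller flask's mouth, 116 mm above its underside
- flask_big: the larger conical flask, to be left alone: 150 mm high, base 86 mm across, neck 36 mm in diameter from 108 mm up. Origin at the centre of its underside. The two flasks change places from start to start
- bottle_a: clear glass bottle with a blue screw cap, 56 mm in diameter, 105 mm high, to be left alone; it stands beyond the base plate. Origin at the centre of its underside
- bottle_b: another such bottle, 56 mm in diameter, 105 mm high, to be left alone. Origin at the centre of its underside
- beaker: glass beaker, 56 mm across, 70 mm high, to be left alone; it stands on the rod's side of the base plate. Origin at the centre of its underside
- jar: cream plastic jar with a white screw lid, 88 mm in diameter, 136 mm high, to be left alone. Origin at the centre of its underside
- wash_bottle: white wash bottle with a red cap and a bent spout, 60 mm in diameter, 185 mm high, to be left alone; the spout reaches 70 mm from the axis. Origin at the centre of its underside

How it is judged (in metres and radians):
On the way:
1. the tile has been tipped flat onto the stand's base, underside down, below the burette (angle between tile's own z axis and vertical below 0.05 rad and z of tile in the frame of stand below 0.0105 m and horizontal distance between tile and burette_tip below 0.032 m), for 0.2 s.
At the end, for the whole second after the job is handed in: the tile lies still, flat (3 degrees), underside down on the base, its middle within 32 mm of the burette axis, edges within 15 degrees of the plate's; the smaller flask stands still and upright (3 degrees) on the tile, the centre of its mouth within 12 mm sideways of the burette tip (all of step 1 and z of tile in the frame of stand above 0.006 m and angle between the x axis of tile and the x axis of stand, either way round below 0.26 rad and horizontal distance between flask_mouth and burette_tip below 0.012 m and angle between flask's own z axis and vertical below 0.05 rad and z of flask in the frame of stand between 0.014 and 0.018 m and contact force between flask and tile above 0.2 N and linear speed of each of flask, tile below 0.02 m/s); the robot touches nothing.
It fails at once if the tile is pressed or gripped with more than 15 N: a light push is enough (contact force between the fingers and tile above 15 N).
It fails at once if the tile is lifted off the base (its middle above 90 mm) (height (world z) of tile above 0.09 m).
It fails at once if the burette is knocked (touched by anything with more than 4 N) (contact force between burette and anything else above 4 N).
It fails at once if a flask falls over (leans more than 50 degrees) (angle between any of flask, flask_big's own z axis and vertical above 0.87 rad).
It fails at once if another flask, bottle, beaker or jar is moved by more than 30 mm (distance of any of flask_big, bottle_a, bottle_b, beaker, jar, wash_bottle from where it was at the start of the episode above 0.03 m).
It also fails if it takes over 72 s, if anything falls off the work surface, if the arm or the gripper's body presses on something with over 40 N, if the wrist force passes 120 N, or if a joint passes its speed limit or range.

## Working session

There is one attempt and no reset: what is moved stays moved. The work goes in short steps, Python scripts to look and compute and a tool call to move; the robot and the scene stay as the last step left them, time stands still between calls to the robot, and variables do not carry over. Pictures are saved under pics/ and viewed, and the job is handed in when it is done.

Besides the shell and the picture viewer there is one more tool, called after ">>>" as name(argument=value, ...), one argument or row to a line, values as JSON. step_arm: Moves the arm, as the interface text tells. Its arguments: {"type":"object","properties":{"commands":{"type":"array","items":{"type":"array"}},"grip":{"type":"number"},"force":{"type":"number"}},"required":["commands"]}

```bash
mkdir -p pics; ls
python3 - <<'E'
from rig import env,vision
import cv2
s=env.read_state()
print(s['clock'],s['tool_pos'],s['ee_rot'],s['gripper_width'],env.tip_extent)
for c in ['side','top']:
    cv2.imwrite(f'pics/{c}0.png',vision.read_camera(c))
    k=vision.calibration(c);print({a:[[round(float(y),4) for y in __import__('numpy').ravel(b)]] for a,b in k.items()})
E
```

```text
pics
0.0 [ 0.17911258 -0.5983113   0.24727756] [[ 9.57996084e-01  2.86780709e-01 -5.73034633e-04]
 [ 2.86781280e-01 -9.57994329e-01  1.83409703e-03]
 [-2.29802813e-05 -1.92139338e-03 -9.99998154e-01]] 0.08547183707735033 0.017
{'mtx': [[381.3887, 0.0, 321.6702, 0.0, 381.3887, 198.3068, 0.0, 0.0, 1.0]], 'D': [[-0.0733, 0.0, 0.0, 0.0, 0.0]], 'rvec': [[0.21, -2.852, 1.1993]], 'tvec': [[0.5485, 0.1278, 1.1464]]}
{'mtx': [[461.6775, 0.0, 323.5071, 0.0, 461.6775, 202.8212, 0.0, 0.0, 1.0]], 'D': [[-0.0216, 0.0, 0.0, 0.0, 0.0]], 'rvec': [[2.0568, -2.1737, 0.2265]], 'tvec': [[0.0459, 0.5738, 1.545]]}
```

View pics/side0.png

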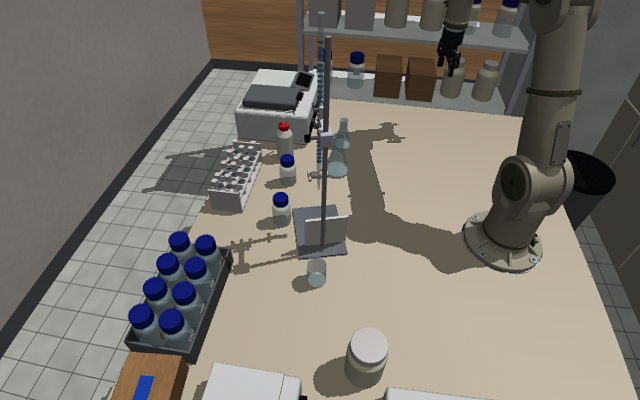

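View pics/top0.png

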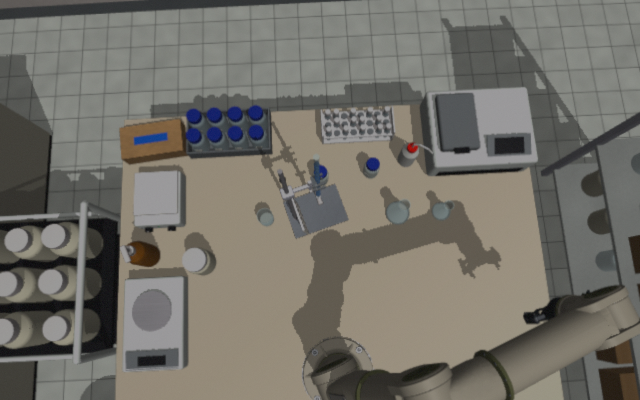

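```bash
cat > h.py <<'E'
import numpy as np,cv2
from rig import env,vision,search_frame,silhouettes
def cal(c):
    k=vision.calibration(c);K=np.array(k['mtx'],float).reshape(3,3);D=np.array(k['D'],float).ravel()
    r=np.array(k['rvec'],float).ravel();t=np.array(k['tvec'],float).ravel();return K,D,r,t
def ray(c,uv):
    K,D,r,t=cal(c);R=cv2.Rodrigues(r)[0]
    p=cv2.undistortPoints(np.array(uv,float).reshape(-1,1,2),K,D).reshape(-1,2)
    d=np.c_[p,np.ones(len(p))]@R
    return -R.T@t,d
def onz(c,uv,z):
    o,d=ray(c,uv);return o+d*((z-o[2])/d[:,2])[:,None]
def proj(c,X):
    K,D,r,t=cal(c);return cv2.projectPoints(np.array(X,float).reshape(-1,3),r,t,K,D)[0].reshape(-1,2)
def zoom(c,img,box,f,name):
    l,t,r,b=box;cv2.imwrite(name,cv2.resize(img[t:b,l:r],None,fx=f,fy=f,interpolation=cv2.INTER_CUBIC))
E
python3 - <<'E'
from h import *
a=vision.read_camera('side');b=vision.read_camera('top')
zoom('side',a,(260,0,400,300),2,'pics/s1.png');zoom('side',a,(270,110,370,300),3,'pics/s2.png');zoom('top',b,(250,130,470,250),3.5,'pics/t1.png')
out={}
for l in ['stand','rod_foot','burette','burette_tip','tile','tile_edge','flask','flask_big','flask_mouth','bottle_a','beaker','jar','wash_bottle']:
    for c in ['side','top']:
        for d in silhouettes(c,l)[:3]:
            m=d['pixels'];ys,xs=np.nonzero(m)
            print(l,c,round(d['score'],2),[int(v) for v in d['box']],m.sum())
            out[f'{l}_{c}_{int(d["score"]*1000)}']=m
np.savez_compressed('m0.npz',**out)
print(env.read_state()['clock'])
E
```

```text
stand side 0.85 [291, 12, 345, 263] 4002
stand top 0.86 [273, 153, 346, 239] 2817
stand top 0.6 [359, 158, 379, 177] 258
stand top 0.4 [386, 196, 413, 221] 505
rod_foot side 0.62 [295, 10, 346, 259] 3755
rod_foot top 0.62 [277, 153, 345, 236] 2614
burette side 0.8 [306, 12, 324, 191] 916
burette top 0.48 [314, 154, 323, 204] 165
burette_tip side 0.55 [306, 11, 324, 186] 812
burette_tip top 0.81 [314, 152, 322, 202] 193
tile side 0.69 [304, 215, 345, 248] 1005
tile top 0.64 [291, 200, 309, 235] 189
tile_edge side 0.87 [305, 213, 348, 246] 902
tile_edge side 0.56 [341, 327, 386, 390] 2087
tile_edge side 0.19 [341, 116, 349, 149] 216
tile_edge top 0.67 [294, 197, 312, 234] 179
tile_edge top 0.63 [181, 246, 218, 276] 780
flask side 0.73 [335, 117, 353, 148] 274
flask top 0.57 [432, 198, 455, 220] 319
flask top 0.54 [395, 142, 420, 168] 395
flask top 0.28 [257, 207, 276, 222] 241
flask_big side 0.71 [326, 131, 349, 177] 681
flask_big top 0.76 [386, 196, 410, 224] 510
flask_mouth side 0.74 [342, 117, 351, 149] 210
flask_mouth top 0.44 [310, 154, 323, 205] 291
bottle_a side 0.9 [272, 189, 290, 228] 591
bottle_a side 0.68 [279, 156, 295, 184] 412
bottle_a top 0.6 [321, 166, 328, 184] 127
bottle_a top 0.51 [359, 155, 379, 180] 268
bottle_a top 0.34 [396, 143, 430, 170] 398
beaker side 0.64 [305, 258, 327, 287] 508
beaker top 0.8 [256, 210, 275, 222] 243
jar side 0.63 [342, 327, 389, 388] 2014
jar top 0.8 [182, 247, 218, 277] 747
wash_bottle side 0.83 [278, 122, 296, 160] 520
wash_bottle top 0.95 [397, 144, 431, 168] 374
1.5
```

View pics/s2.png

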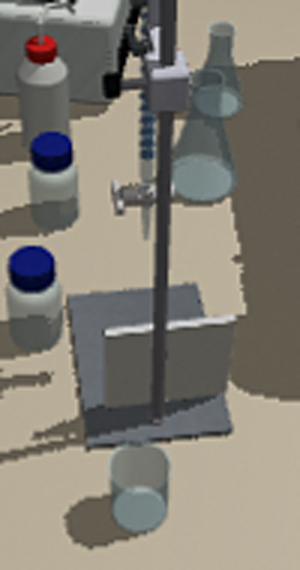

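View pics/t1.png

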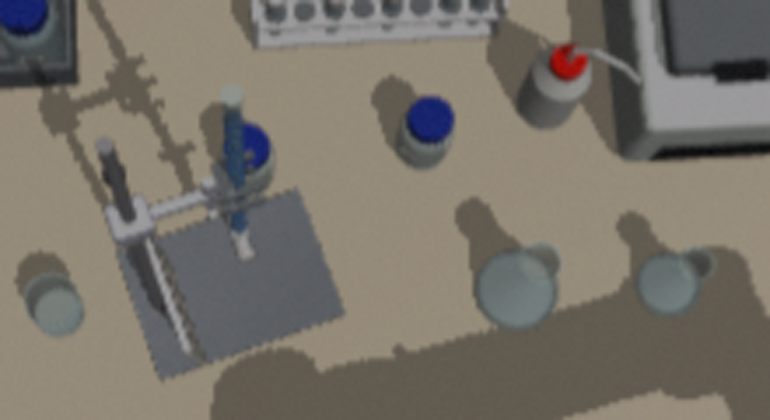

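View pics/s1.png

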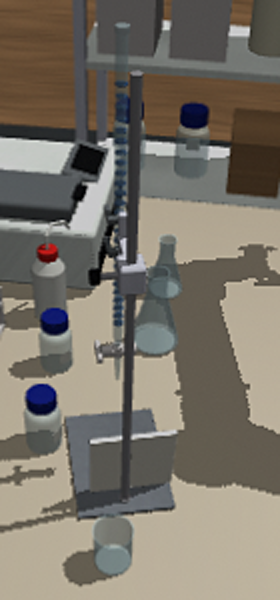

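```bash
cat > fit.py <<'E'
from h import *
from scipy.optimize import least_squares
T={(70,-88,8):(298,188),(-70,-88,8):(344,313),(-70,112,8):(160,378)}
S={(70,-88,8):(68,296),(-70,-88,8):(196,285),(-70,112,8):(231,431),(70,112,8):(88,443)}
obs=[('top',k,(250+(u-1.25)/3.5,130+(v-1.25)/3.5)) for k,(u,v) in T.items()]+[('side',k,(270+(u-1)/3,110+(v-1)/3)) for k,(u,v) in S.items()]
# rod top & burette tip
obs+=[('side',(0,88,628),(260+136/2,73/2)),('side',(0,0,162),(270+147/3,110+240/3)),('top',(0,0,162),(250+248/3.5,130+256/3.5)),('top',(0,88,628),(250+105/3.5,130+145/3.5))]
def W(p,k):
    c,s=np.cos(p[2]),np.sin(p[2]);k=np.array(k)/1000.
    return np.array([p[0]+c*k[0]-s*k[1],p[1]+s*k[0]+c*k[1],k[2]])
def res(p): return np.concatenate([proj(c,W(p,k))[0]-uv for c,k,uv in obs])
if __name__=='__main__':
    for o in obs[:3]: print(o[1],onz('top',[o[2]],.008))
    r=least_squares(res,[.6,.1,.2],loss='soft_l1');print(r.x,np.degrees(r.x[2]));print(np.c_[res(r.x).reshape(-1,2)].round(1))
    m=np.load('m0.npz')
    # flask fit: silhouettes of revolve profile
    prof={'flask':[(34,0),(34,8),(15,80),(15,112),(17.5,114),(17.5,116)],'flask_big':[(43,0),(43,8),(18,108),(18,146),(20,150)]}
    for n,pf in prof.items():
        keys=[k for k in m if k.rsplit('_',2)[0]==n]
        ks={c:[k for k in keys if k.split('_')[-2]==c][0] for c in('side','top')}
        def hull(c,x,y):
            a=np.linspace(0,6.283,40);P=[]
            for (r0,z0),(r1,z1) in zip(pf[:-1],pf[1:]):
                pts=np.array([[x+rr/1000*np.cos(t),y+rr/1000*np.sin(t),zz/1000] for rr,zz in((r0,z0),(r1,z1)) for t in a])
                P.append(cv2.convexHull(((proj(c,pts))*16).astype(np.int32)))
            im=np.zeros((400,640),np.uint8)
            for h in P: cv2.fillPoly(im,[h],1,shift=4)
            return im>0
        for c in('side','top'):
            mk=m[ks[c]]
            ys,xs=np.nonzero(mk); x0=onz(c,[(xs.mean(),ys.mean())],.04)[0]
            best=max(((hull(c,x,y)&mk).sum()/(hull(c,x,y)|mk).sum(),x,y) for x in np.arange(x0[0]-.03,x0[0]+.031,.003) for y in np.arange(x0[1]-.03,x0[1]+.031,.003))
            print(n,c,np.round(best,3))
        f=lambda x,y:sum((hull(c,x,y)&m[ks[c]]).sum()/(hull(c,x,y)|m[ks[c]]).sum() for c in ks)
        x0=best[1:]
        print(n,'both',np.round(max((f(x,y),x,y) for x in np.arange(x0[0]-.02,x0[0]+.021,.002) for y in np.arange(x0[1]-.02,x0[1]+.021,.002)),3))
    for l,z in(('bottle_a',.1),('beaker',.035),('jar',.136),('wash_bottle',.09)):
        for k in m:
            if k.startswith(l+'_'):
                ys,xs=np.nonzero(m[k]);print(k,onz(k.split('_')[-2],[(xs.mean(),ys.mean())],z/2).round(3))
E
python3 fit.py
```

```text
(70, -88, 8) [[ 0.65582867 -0.03131843  0.008     ]]
(-70, -88, 8) [[ 0.52233163 -0.07016402  0.008     ]]
(-70, 112, 8) [[0.46615116 0.11971446 0.008     ]]
[0.56105176 0.03378837 0.29202783] 16.73196228790956
[[-0.2  0.7]
 [ 0.2  0.8]
 [-0.3  1.2]
 [-0.  -0.6]
 [ 0.3 -1.2]
 [ 0.9 -1. ]
 [ 0.2  0.5]
 [-0.1 -4.6]
 [-0.7 -0.9]
 [-3.1 -2.1]
 [-1.3 -0.6]]Traceback (most recent call last):
  File "fit.py", line 32, in <module>
    best=max(((hull(c,x,y)&mk).sum()/(hull(c,x,y)|mk).sum(),x,y) for x in np.arange(x0[0]-.03,x0[0]+.031,.003) for y in np.arange(x0[1]-.03,x0[1]+.031,.003))
  File "fit.py", line 32, in <genexpr>
    best=max(((hull(c,x,y)&mk).sum()/(hull(c,x,y)|mk).sum(),x,y) for x in np.arange(x0[0]-.03,x0[0]+.031,.003) for y in np.arange(x0[1]-.03,x0[1]+.031,.003))
                                      ~~~~^^^^^^^
  File "fit.py", line 25, in hull
    P.append(cv2.convexHull(((proj(c,pts))*16).astype(np.int32)))
                              ~~~~^^^^^^^
  File "h.py", line 14, in proj
    K,D,r,t=cal(c);return cv2.projectPoints(np.array(X,float).reshape(-1,3),r,t,K,D)[0].reshape(-1,2)
            ~~~^^^
  File "h.py", line 4, in cal
    k=vision.calibration(c);K=np.array(k['mtx'],float).reshape(3,3);D=np.array(k['D'],float).ravel()
ValueError: time passes only in moves, steps and waits
```

```bash
sed -i 's/^def cal(c):/import functools\n@functools.lru_cache(None)\ndef cal(c):/' h.py
sed -i "s/(0,88,628)/(0,88,620)/g; s/('top',(0,0,162),/('top',(-24,0,216),/" fit.py; python3 fit.py
```

```text
(70, -88, 8) [[ 0.65582867 -0.03131843  0.008     ]]
(-70, -88, 8) [[ 0.52233163 -0.07016402  0.008     ]]
(-70, 112, 8) [[0.46615116 0.11971446 0.008     ]]
[0.56200474 0.03358295 0.29315618] 16.796611634462042
[[-0.2  0.4]
 [ 0.2  0.5]
 [-0.2  1. ]
 [-0.3 -0.7]
 [ 0.  -1.3]
 [ 0.6 -1.2]
 [-0.1  0.4]
 [-0.7 -0.3]
 [-1.  -1. ]
 [-0.6  1. ]
 [-0.8 -0. ]]
flask side [ 0.608  0.531 -0.411]
flask top [ 0.837  0.532 -0.404]
flask both [ 1.433  0.534 -0.406]
flask_big side [ 0.865  0.536 -0.256]
flask_big top [ 0.922  0.539 -0.249]
flask_big both [ 1.777  0.539 -0.247]
bottle_a_side_900 [[0.677 0.022 0.05 ]]
bottle_a_side_680 [[ 0.695 -0.161  0.05 ]]
bottle_a_top_600 [[0.681 0.007 0.05 ]]
bottle_a_top_510 [[ 0.697 -0.162  0.05 ]]
bottle_a_top_340 [[ 0.741 -0.298  0.05 ]]
beaker_side_640 [[0.541 0.208 0.017]]
beaker_top_800 [[0.547 0.225 0.018]]
jar_side_630 [[0.395 0.447 0.068]]
jar_top_800 [[0.397 0.446 0.068]]
wash_bottle_side_830 [[ 0.747 -0.336  0.045]]
wash_bottle_top_950 [[ 0.742 -0.3    0.045]]
```

Run:
```python
from h import *
a=cv2.imread('pics/side0.png');zoom('side',a,(400,0,600,140),4,'pics/arm.png')
a=cv2.imread('pics/top0.png');zoom('top',a,(380,270,640,400),3,'pics/armt.png')
p=env.read_state()['tool_pos'];R=env.read_state()['ee_rot']
for z in(0.,.017,-.056,-.1,-.15,-.2,-.25): print(z,proj('side',p+R@[0,0,z]).round(1),proj('top',p+R@[0,0,z]).round(1))
c=np.array([0.562,.0336]);th=.2925
def st(x,y):return (c+[np.cos(th)*x-np.sin(th)*y,np.sin(th)*x+np.cos(th)*y]).round(4)
print(st(-82,108),st(0,88))
# tile top edge ends
for u in[(105,332),(236,319)]:
    w=onz('side',[(270+(u[0]-1)/3,110+(u[1]-1)/3)],.127)[0][:2]-c
    print('tile top in stand',np.cos(th)*w[0]+np.sin(th)*w[1],-np.sin(th)*w[0]+np.cos(th)*w[1])
```

```text
0.0 [[443.5  70. ]] [[539.7 310.4]]
0.017 [[442.5  74.2]] [[537.  310.2]]
-0.056 [[446.9  55.8]] [[548.8 310.8]]
-0.1 [[449.6  44.1]] [[556.5 311.2]]
-0.15 [[452.9  30.3]] [[565.9 311.7]]
-0.2 [[456.2  15.9]] [[576.1 312.1]]
-0.25 [[459.7   0.8]] [[587.2 312.7]]
[-109.0966   79.802 ] [-24.8125  84.2959]
tile top in stand 0.04751688722712195 0.0796687452596375
tile top in stand -0.07184835903612471 0.08024241838617145
```

View pics/arm.png

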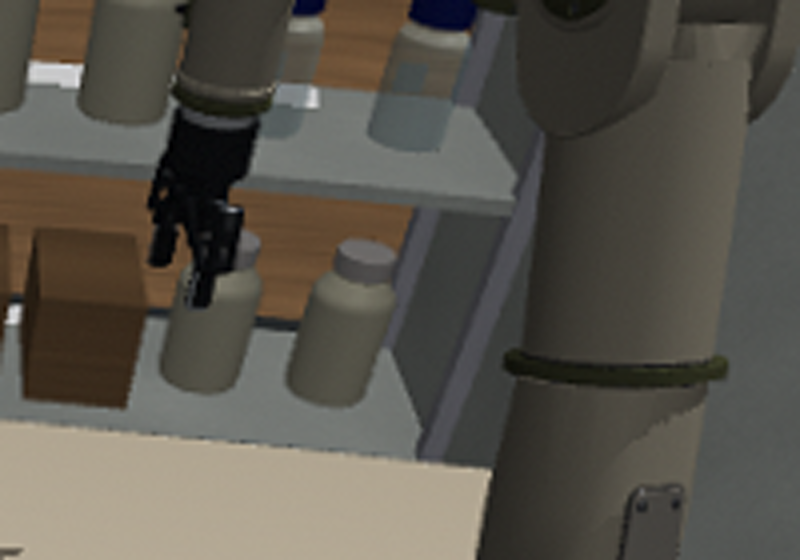

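View pics/armt.png

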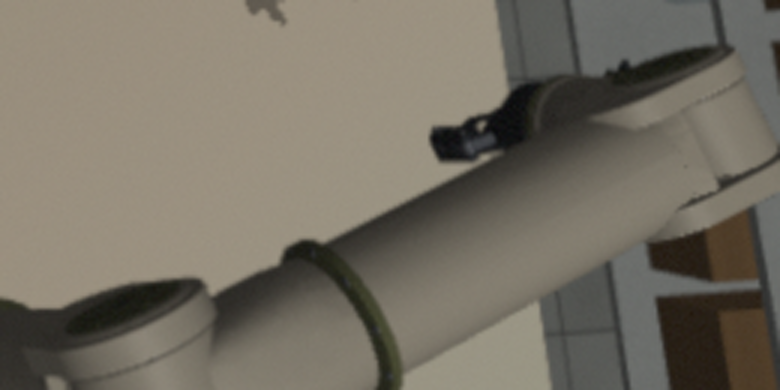

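>>> step_arm(
  commands=[
    [[0, 0, 0], -10],
    [[0, 0, 0], -10],
    [[0, 0, 0], -10],
    [[0, 0, 0], -10],
    [[0, 0, 0], -10],
    [[0, 0, 0], -10],
    [[0, 0, 0], -10],
    [[0, 0, 0], -10],
    [[0, 0, 0], -10],
    [[0, 0, 0], 0],
  ],
  grip=8.54,
)

```text
clock: 2.75
tool_pos: [0.1791, -0.5988, 0.2482]
ee_rot: [[-0.286, 0.958, 0.0], [0.958, 0.286, 0.0], [0.0, 0.0, -1.0]]
ft_force: [0.0, 0.7, 0.1]
gripper_width: 0.0855
```

```bash
cat >> h.py <<'E'
C0=np.array([0.562,.0336]);TH=.293
def tost(p):
    w=np.array(p[:2])-C0;c,s=np.cos(TH),np.sin(TH);return np.array([c*w[0]+s*w[1],-s*w[0]+c*w[1]])*1000
def st2w(x,y):
    c,s=np.cos(TH),np.sin(TH);return C0+np.array([c*x-s*y,s*x+c*y])/1000
def show():
    s=env.read_state();R=np.array(s['ee_rot']);a=lambda v:round(np.degrees(np.arctan2(v[1],v[0])-TH),1)
    print('t',s['clock'],'stand',tost(s['tool_pos']).round(1),'z',round(s['tool_pos'][2]*1000,1),'xdir',a(R[:,0]),'ydir',a(R[:,1]),'down',R[2].round(3),'F',np.round(s['ft_force'],2),'w',round(s['gripper_width'],4),'J',np.round(s['joints'],1))
E
python3 -c "
from h import *;show()"
```

```text
t 2.75 stand [-549.2 -494.8] z 248.2 xdir 89.8 ydir -0.2 down [ 0.  0. -1.] F [0.   0.7  0.11] w 0.0855 J [ 79.9  22.7 -13.2  78.    5.1  80.   83.4]
```

>>> step_arm(
  commands=[
    [[2.6, 2.88, 0], 0],
    [[2.6, 2.88, 0], 0],
    [[2.6, 2.88, 0], 0],
    [[2.6, 2.88, 0], 0],
    [[2.6, 2.88, 0], 0],
    [[2.6, 2.88, 0], 0],
    [[2.6, 2.88, 0], 0],
    [[2.6, 2.88, 0], 0],
    [[2.6, 2.88, 0], 0],
    [[2.6, 2.88, 0], 0],
    [[2.6, 2.88, 0], 0],
    [[2.6, 2.88, 0], 0],
    [[0, 0, 0], 0],
  ],
)

```text
clock: 4.38
tool_pos: [0.4224, -0.1976, 0.2487]
ee_rot: [[-0.288, 0.958, 0.001], [0.958, 0.288, 0.0], [0.0, 0.001, -1.0]]
ft_force: [0.7, -0.5, -0.3]
gripper_width: 0.0854
```

```bash
python3 -c "
from h import *;show()"
```

```text
t 4.375 stand [-200.4 -181. ] z 248.7 xdir 90.0 ydir -0.0 down [ 0.     0.001 -1.   ] F [ 0.67 -0.54 -0.34] w 0.0854 J [ 53.2   4.1 -33.3 101.    2.3  75.6  36.1]
```

>>> step_arm(
  commands=[
    [[2.93, 1.1, 0], 0],
    [[2.93, 1.1, 0], 0],
    [[2.93, 1.1, 0], 0],
    [[2.93, 1.1, 0], 0],
    [[2.93, 1.1, 0], 0],
    [[2.93, 1.1, 0], 0],
    [[2.93, 1.1, 0], 0],
    [[2.93, 1.1, 0], 0],
    [[2.93, 1.1, 0], 0],
    [[2.93, 1.1, 0], 0],
    [[0, 0, 0], 0],
    [[0, 0, 0], 0],
  ],
)

```text
clock: 5.88
tool_pos: [0.4424, 0.1102, 0.2482]
ee_rot: [[-0.284, 0.959, -0.0], [0.959, 0.284, -0.0], [-0.0, -0.0, -1.0]]
ft_force: [-0.4, -0.8, -0.6]
gripper_width: 0.0852
```

```bash
python3 -c "
from h import *;show()
a=vision.read_camera('side');zoom('side',a,(240,0,480,300),2,'pics/s3.png')
b=vision.read_camera('top');cv2.imwrite('pics/t3.png',b[100:400,200:500].repeat(2,0).repeat(2,1))"
```

```text
t 5.875 stand [-92.4 107.9] z 248.2 xdir 89.7 ydir -0.3 down [-0. -0. -1.] F [-0.43 -0.78 -0.57] w 0.0852 J [ 32.6   4.4 -52.4 101.8   3.6  75.6  -4.1]
```

View pics/s3.png

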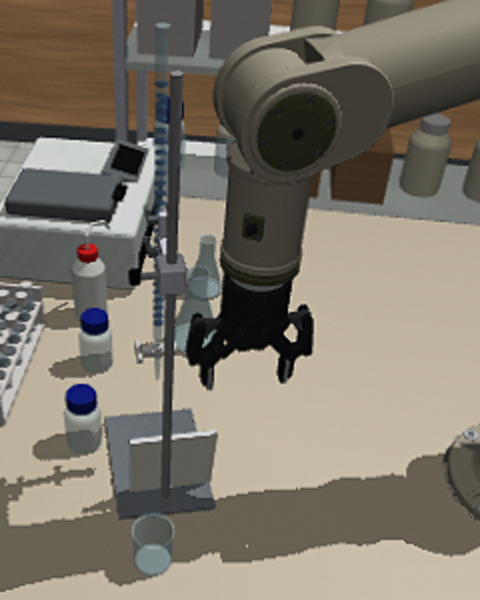

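View pics/t3.png

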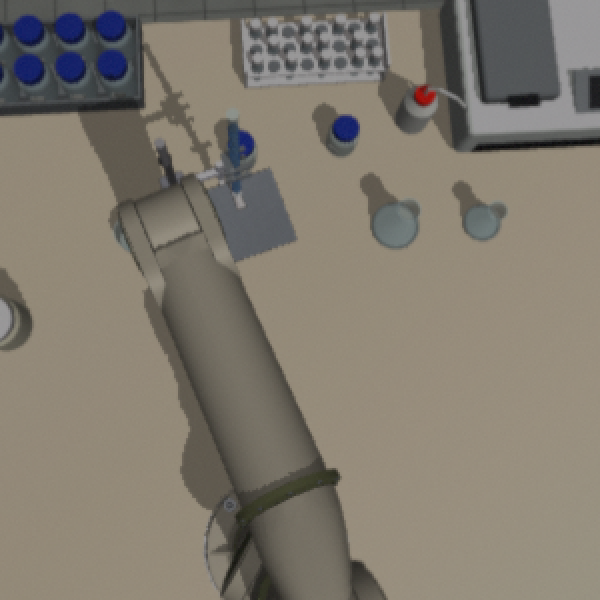

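```bash
python3 -c "
from h import *
for x in(-92+43,-92+50,-92+57):
  for z in(.22,.231,.245,.26): print(x,z,((proj('side',[*st2w(x,108),z])[0]-[240,0])*2).round(0))
for x in(-92+57,-92-57): print(((proj('side',[*st2w(x,108),.27])[0]-[240,0])*2).round(0))
"
python3 - <<'E'
import cv2
a=cv2.imread('pics/s3.png');cv2.imwrite('pics/s4.png',cv2.resize(a[250:420,160:340],None,fx=4,fy=3.5))
E
```

```text
-49 0.22 [208. 399.]
-49 0.231 [208. 393.]
-49 0.245 [209. 385.]
-49 0.26 [210. 376.]
-42 0.22 [202. 400.]
-42 0.231 [203. 393.]
-42 0.245 [203. 385.]
-42 0.26 [204. 376.]
-35 0.22 [197. 400.]
-35 0.231 [197. 394.]
-35 0.245 [198. 386.]
-35 0.26 [198. 377.]
[199. 370.]
[291. 362.]
```

View pics/s4.png

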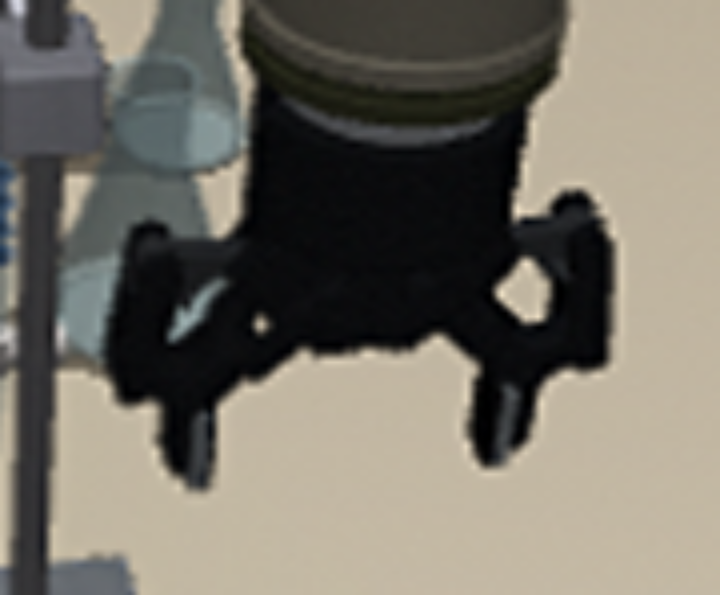

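>>> step_arm(
  commands=[
    [[0.2, -0.2, 2], 0],
    [[0, 0, 2], 0],
    [[0, 0, 2], 0],
    [[0, 0, 2], 0],
    [[0, 0, 2], 0],
    [[0, 0, 2], 0],
    [[0, 0, 1.6], 0],
    [[0, 0, 0], 0],
  ],
)

```text
clock: 6.98
tool_pos: [0.4391, 0.1121, 0.1114]
ee_rot: [[-0.286, 0.958, -0.002], [0.958, 0.286, -0.0], [0.0, -0.002, -1.0]]
ft_force: [1.1, -0.6, -0.5]
gripper_width: 0.0855
```

```bash
python3 -c "
from h import *;show()
a=vision.read_camera('side');zoom('side',a,(270,110,400,290),3.3,'pics/s5.png')"
```

```text
t 6.975 stand [-95.  110.7] z 111.4 xdir 89.8 ydir -0.2 down [ 0.    -0.002 -1.   ] F [ 1.13 -0.55 -0.47] w 0.0855 J [ 28.   14.  -51.3 112.7  12.7  59.1 -12.5]
```

View pics/s5.png

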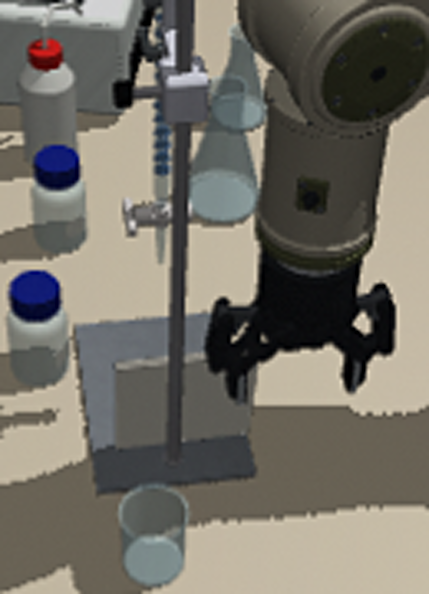

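>>> step_arm(
  commands=[
    [[-0.8, 0, 0], 0],
    [[-0.6, 0, 0], 0],
    [[-0.3, 0, 0], 0],
    [[-0.3, 0, 0], 0],
    [[-0.3, 0, 0], 0],
    [[-0.3, 0, 0], 0],
    [[-0.3, 0, 0], 0],
    [[-0.3, 0, 0], 0],
    [[-0.3, 0, 0], 0],
    [[-0.3, 0, 0], 0],
  ],
)

```text
clock: 8.28
tool_pos: [0.4507, 0.0763, 0.1123]
ee_rot: [[-0.287, 0.958, -0.0], [0.958, 0.287, 0.0], [0.0, 0.0, -1.0]]
ft_force: [0.9, -0.3, 0.8]
gripper_width: 0.0856
```

```bash
python3 -c "
from h import *;show()
a=vision.read_camera('side');zoom('side',a,(270,110,400,290),3.3,'pics/s6.png')"
```

```text
t 8.275 stand [-94.3  73. ] z 112.3 xdir 89.9 ydir -0.1 down [ 0.  0. -1.] F [ 0.86 -0.27  0.81] w 0.0856 J [ 31.5  14.1 -50.1 112.3  12.6  59.2  -7.6]
```

View pics/s6.png

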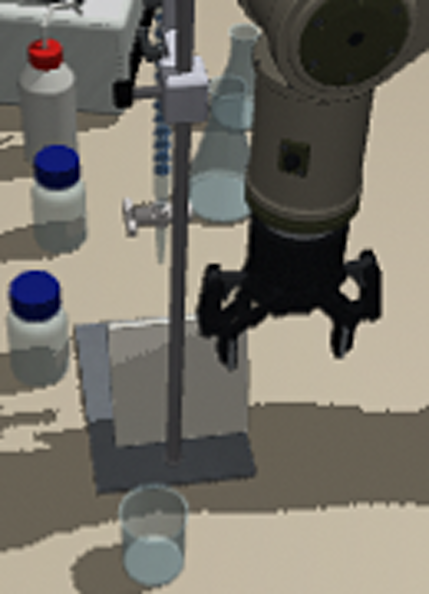

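>>> step_arm(
  commands=[
    [[-0.3, 0, 0], 0],
    [[-0.3, 0, 0], 0],
    [[-0.3, 0, 0], 0],
    [[-0.3, 0, 0], 0],
    [[0, 0, 0], 0],
    [[0, 0, 0], 0],
    [[0, 0, 0], 0],
    [[0, 0, 0], 0],
  ],
)

```text
clock: 9.32
tool_pos: [0.4541, 0.0651, 0.1123]
ee_rot: [[-0.287, 0.958, 0.0], [0.958, 0.287, 0.0], [0.0, 0.0, -1.0]]
ft_force: [-0.0, 0.0, -0.0]
gripper_width: 0.0854
```

```bash
python3 -c "
from h import *;show()
a=vision.read_camera('side');zoom('side',a,(270,110,400,290),3.3,'pics/s7.png')"
```

```text
t 9.325 stand [-94.3  61.3] z 112.3 xdir 89.9 ydir -0.1 down [ 0.  0. -1.] F [-0.04  0.05 -0.04] w 0.0854 J [ 32.5  14.2 -49.6 112.1  12.6  59.2  -6.1]
```

View pics/s7.png

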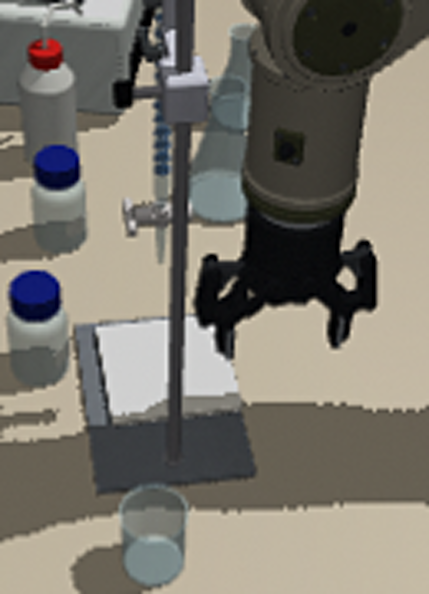

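>>> step_arm(
  commands=[
    [[0, -0.5, -2.5], 0],
    [[0, -0.5, -2.5], 0],
    [[0, -0.5, -2.5], 0],
    [[0, -0.5, -2.5], 0],
    [[0, -0.5, -2.5], 0],
    [[-2.9, -1.1, -1.5], 0],
    [[-2.9, -1.1, 0], 0],
    [[-2.9, -1.1, 0], 0],
    [[-2.9, -1.1, 0], 0],
    [[-2.9, -1.1, 0], 0],
    [[-2.9, -1.1, 0], 0],
    [[-2.9, -1.1, 0], 0],
    [[-2.9, -1.1, 0], 0],
    [[-2.9, -0.5, 0], 0],
    [[-2.9, 0, 0], 0],
    [[-2.9, 0, 0], 0],
    [[0, 0, 0], 0],
  ],
)

```text
clock: 11.5
tool_pos: [0.4322, -0.2765, 0.2516]
ee_rot: [[-0.284, 0.959, -0.001], [0.959, 0.284, 0.001], [0.001, -0.0, -1.0]]
ft_force: [-0.8, 0.6, -0.2]
gripper_width: 0.0856
```

```bash
python3 -c "
from h import *;show()
a=vision.read_camera('side');zoom('side',a,(280,180,360,290),6,'pics/s8.png')
b=vision.read_camera('top');zoom('top',b,(260,150,360,250),6,'pics/t8.png');cv2.imwrite('pics/top8.png',b)"
```

```text
t 11.5 stand [-213.8 -259.4] z 251.6 xdir 89.7 ydir -0.3 down [ 0.001 -0.    -1.   ] F [-0.77  0.62 -0.16] w 0.0856 J [ 56.9  10.3 -31.6  94.4   5.5  76.9  41. ]
```

View pics/s8.png

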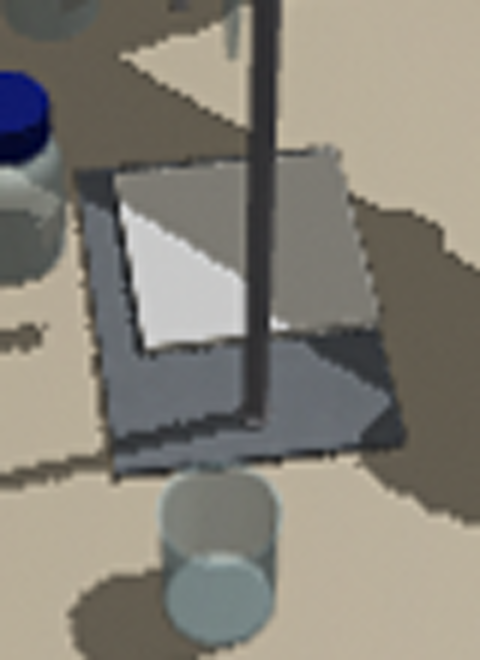

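View pics/t8.png

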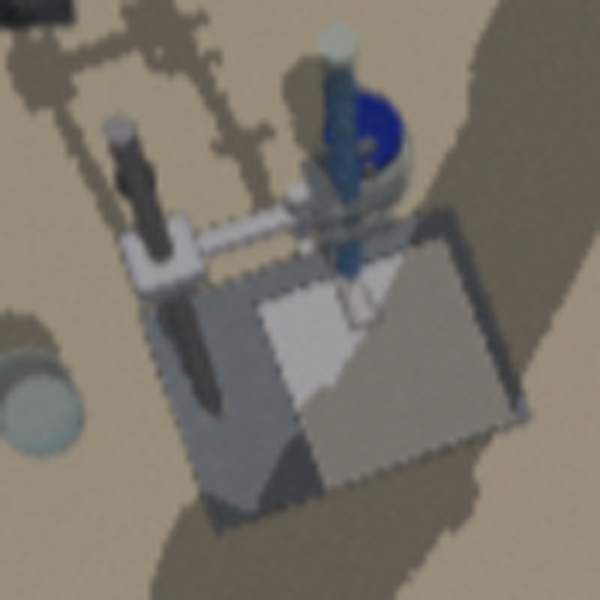

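```bash
python3 -c "
from h import *
S=[(115,175),(338,152),(378,327),(147,348)];T=[(258,305),(442,238),(518,413),(325,488)]
s=onz('side',[(280+(u-2.5)/6,180+(v-2.5)/6) for u,v in S],.016);t=onz('top',[(260+(u-2.5)/6,150+(v-2.5)/6) for u,v in T],.016)
s=np.array([tost(p) for p in s]);t=np.array([tost(p) for p in t])
print(s.round(),s.mean(0));print(t.round(),t.mean(0))
"
```

```text
[[ 50. -72.]
 [-70. -73.]
 [-68.  50.]
 [ 47.  47.]] [-10.19328469 -12.09751181]
[[ 50.  42.]
 [ 51. -76.]
 [-64. -81.]
 [-68.  41.]] [ -7.97912203 -18.47962275]
```

```bash
cat > ov.py <<'E'
from h import *
import sys
pf=[(34,0),(15,80),(15,112),(17.5,112),(17.5,116)]
def ov(img,c,x,y,z0,box,f,name,col=(0,0,255)):
    l,t,r,b=box;im=cv2.resize(img[t:b,l:r],None,fx=f,fy=f,interpolation=cv2.INTER_CUBIC)
    a=np.linspace(0,2*np.pi,60)
    for rr,zz in pf:
        p=(proj(c,np.c_[x+rr/1e3*np.cos(a),y+rr/1e3*np.sin(a),0*a+z0+zz/1e3])-[l,t]+.5)*f
        cv2.polylines(im,[p.astype(np.int32)],True,col,1)
    cv2.imwrite(name,im)
if __name__=='__main__':
    a=vision.read_camera('side');b=vision.read_camera('top')
    ov(a,'side',.532,-.407,0,(310,100,370,190),6,'pics/fs.png');ov(b,'top',.532,-.407,0,(400,180,470,240),8,'pics/ft.png')
E
python3 ov.py
```

```text
(no output)
```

View pics/fs.png

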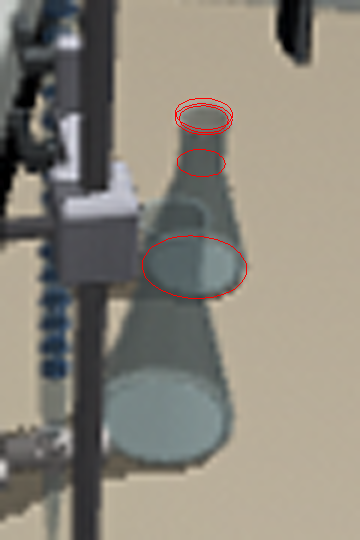

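View pics/ft.png

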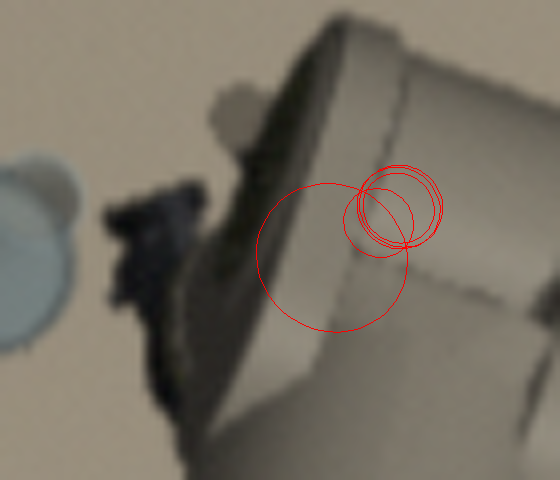

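```bash
python3 -c "
from ov import *
ov(cv2.imread('pics/top0.png'),'top',.532,-.407,0,(410,180,480,240),8,'pics/ft2.png')"
```

```text
(no output)
```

View pics/ft2.png

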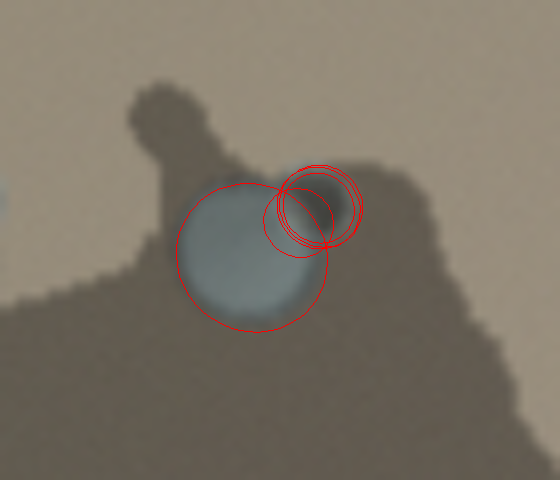

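>>> step_arm(
  commands=[
    [[0, 0, 0], 8.6],
    [[0, 0, 0], 8.6],
    [[0, 0, 0], 8.6],
    [[0, 0, 0], 8.5],
    [[0, 0, 0], 8.4],
    [[-1.55, 2.95, 0], 0],
    [[-1.55, 2.95, 0], 0],
    [[-1.55, 2.95, 0], 0],
    [[-1.55, 2.95, 0], 0],
    [[-1.55, 2.95, 0], 0],
    [[0, 0, 0], 0],
    [[0, 0, 0], 0],
  ],
)

```text
clock: 13.2
tool_pos: [0.5312, -0.4076, 0.2524]
ee_rot: [[0.438, 0.899, 0.0], [0.899, -0.438, 0.001], [0.001, -0.0, -1.0]]
ft_force: [-0.3, -0.1, -1.1]
gripper_width: 0.0856
```

```bash
python3 -c "
from h import *;show()"
```

```text
t 13.2 stand [-156.9 -413.5] z 252.4 xdir 47.3 ydir -42.7 down [ 0.001 -0.    -1.   ] F [-0.34 -0.1  -1.08] w 0.0856 J [ 50.3  29.7 -24.5  68.9  11.9  83.8   1.4]
```

>>> step_arm(
  commands=[
    [[-0.2, 0.05, 2.5], 0],
    [[-0.2, 0.05, 2.5], 0],
    [[0, 0, 2.5], 0],
    [[0, 0, 2.5], 0],
    [[0, 0, 2], 0],
    [[0, 0, 1.5], 0],
    [[0, 0, 1.2], 0],
    [[0, 0, 1.2], 0],
    [[0, 0, 0], 0],
  ],
)

```text
clock: 14.32
tool_pos: [0.5297, -0.4126, 0.0922]
ee_rot: [[0.439, 0.899, -0.001], [0.899, -0.439, 0.001], [0.0, -0.002, -1.0]]
ft_force: [0.5, -0.1, -0.0]
gripper_width: 0.0853
```

```bash
python3 -c "
from h import *;show()
from ov import ov
a=vision.read_camera('side');zoom('side',a,(290,60,410,190),5,'pics/s9.png')"
```

```text
t 14.325 stand [-159.8 -417.8] z 92.2 xdir 47.2 ydir -42.8 down [ 0.    -0.002 -1.   ] F [ 0.53 -0.08 -0.04] w 0.0853 J [ 50.7  35.9 -23.2  80.4  14.5  66.7  -0.4]
```

View pics/s9.png

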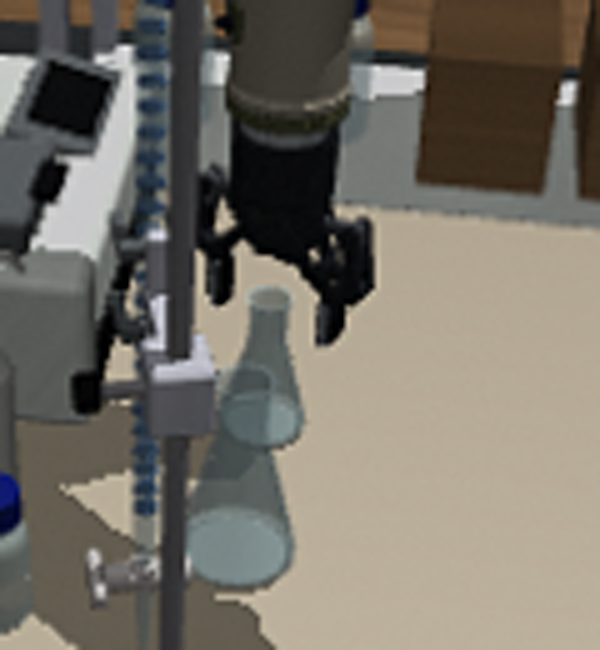

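>>> step_arm(
  commands=[
    [[0, 0, 0], 0],
    [[0, 0, 0], 0],
    [[0, 0, 0], 0],
    [[0, 0, 0], 0],
    [[0, 0, 0], 0],
    [[0, 0, 0], 0],
    [[0, 0, 0], 0],
    [[0, 0, 0], 0],
  ],
  grip=2.0,
  force=25,
)

```text
clock: 15.38
tool_pos: [0.5301, -0.4129, 0.0933]
ee_rot: [[0.439, 0.899, 0.0], [0.899, -0.439, 0.0], [0.0, -0.0, -1.0]]
ft_force: [-0.3, 0.4, -0.8]
gripper_width: 0.0294
```

```bash
python3 -c "
from h import *;show()
from ov import ov
a=vision.read_camera('side');zoom('side',a,(290,60,410,190),5,'pics/s10.png')"
```

```text
t 15.375 stand [-159.5 -418.3] z 93.3 xdir 47.2 ydir -42.8 down [ 0. -0. -1.] F [-0.32  0.44 -0.82] w 0.0294 J [ 50.7  35.9 -23.2  80.4  14.5  66.7  -0.4]
```

View pics/s10.png

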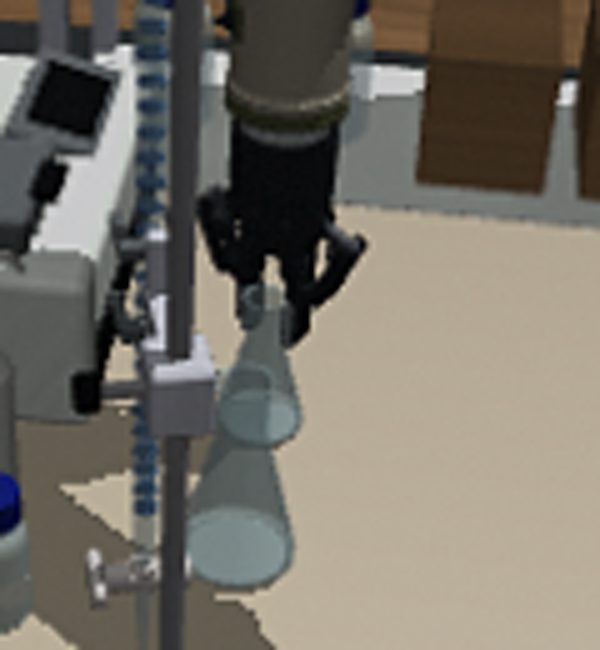

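>>> step_arm(
  commands=[
    [[0, 0, -0.5], 0],
    [[0, 0, -1.5], 0],
    [[0, 0, -2.5], 0],
    [[0, 0, -2.7], 0],
    [[0, 0, -2.7], 0],
    [[0, 0, -2.7], 0],
    [[0, 0, -2.7], 0],
    [[0, 0, -2.4], 0],
    [[1, -1.5, 0], 0],
    [[1.53, -2.3, 0], 0],
    [[1.53, -2.3, 0], 0],
    [[1.53, -2.3, 0], 0],
    [[1.53, -2.3, 0], 0],
    [[1.53, -2.3, 0], 0],
    [[1.53, -1.7, 0], 0],
    [[1, -0.6, 0], 0],
    [[0, 0, 0], 0],
  ],
)

```text
clock: 17.55
tool_pos: [0.4423, -0.2447, 0.2712]
ee_rot: [[0.438, 0.899, 0.001], [0.899, -0.438, -0.001], [-0.0, 0.001, -1.0]]
ft_force: [-0.5, -0.3, -0.1]
gripper_width: 0.029
```

```bash
python3 -c "
from h import *;show()
a=vision.read_camera('side');zoom('side',a,(280,0,480,260),2.3,'pics/s11.png')"
```

```text
t 17.55 stand [-195.  -231.9] z 271.2 xdir 47.3 ydir -42.7 down [-0.     0.001 -1.   ] F [-0.45 -0.29 -0.07] w 0.029 J [ 51.6   8.4 -29.2  93.7   4.2  78.9  -4.1]
```

View pics/s11.png

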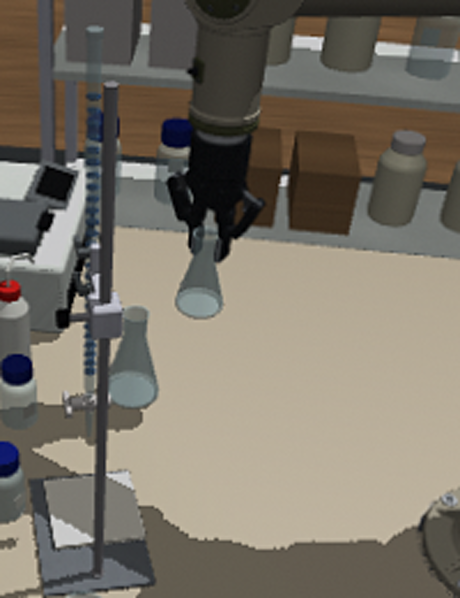

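>>> step_arm(
  commands=[
    [[1.5, -0.2, 0], 0],
    [[2.3, -0.2, 0], 0],
    [[2.5, -0.2, 0], 0],
    [[2.5, -0.2, 0], 0],
    [[2.5, -0.2, 0], 0],
    [[2.5, -0.2, 0], 0],
    [[2, -0.2, 0], 0],
    [[0, 0, 0], 0],
    [[0, 0, 0], 0],
  ],
)

```text
clock: 18.73
tool_pos: [0.4985, -0.0978, 0.2701]
ee_rot: [[0.439, 0.898, -0.0], [0.898, -0.439, 0.0], [-0.0, -0.0, -1.0]]
ft_force: [0.1, 0.0, -0.2]
gripper_width: 0.0292
```

```bash
python3 -c "
from h import *;show()
a=vision.read_camera('side');zoom('side',a,(260,0,440,260),2.3,'pics/s12.png')
b=vision.read_camera('top');zoom('top',b,(230,130,450,330),3,'pics/t12.png')"
```

```text
t 18.725 stand [ -98.8 -107.5] z 270.1 xdir 47.1 ydir -42.9 down [-0. -0. -1.] F [ 0.14  0.01 -0.15] w 0.0292 J [ 39.7   9.6 -36.3  93.2   5.8  79.1 -23.3]
```

View pics/s12.png

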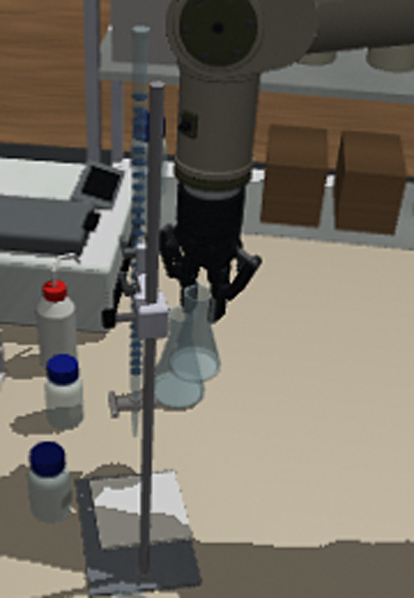

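View pics/t12.png

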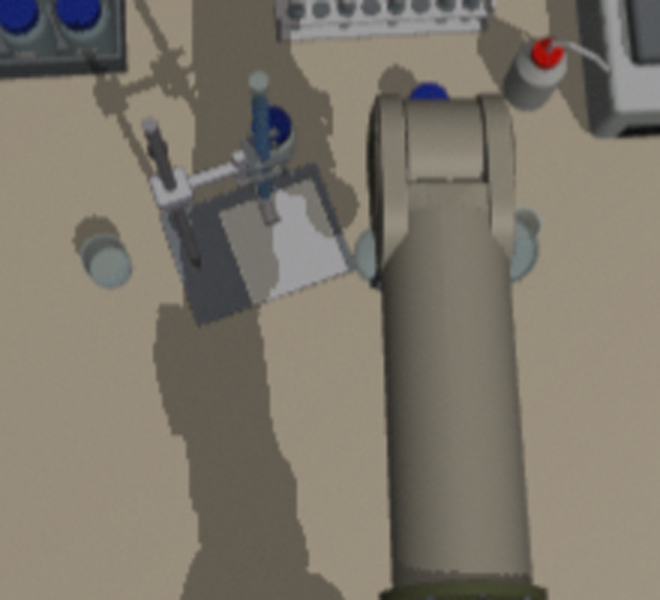

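>>> step_arm(
  commands=[
    [[1.2, 0, 0], 0],
    [[1.2, 0, 0], 0],
    [[1.2, 0, 0], 0],
    [[1.2, 0, 0], 0],
    [[1, 0.1, 0], 0],
    [[0.3, 0, 0], 0],
    [[0, 0, 1.5], 0],
    [[0, 0, 2.2], 0],
    [[0, 0, 2.2], 0],
    [[0, 0, 2.2], 0],
    [[0, 0, 2.2], 0],
    [[0, 0, 1.5], 0],
    [[0, 0, 1], 0],
    [[0, 0, 0], 0],
    [[0, 0, 0], 0],
  ],
)

```text
clock: 20.7
tool_pos: [0.5267, -0.0428, 0.143]
ee_rot: [[0.439, 0.899, 0.001], [0.899, -0.439, -0.0], [0.0, 0.001, -1.0]]
ft_force: [0.0, -0.0, -0.7]
gripper_width: 0.0293
```

```bash
python3 -c "
from h import *;show()
a=vision.read_camera('side');zoom('side',a,(260,40,400,260),2.7,'pics/s13.png')
b=vision.read_camera('top');zoom('top',b,(230,130,450,330),3,'pics/t13.png')"
```

```text
t 20.7 stand [-55.9 -63. ] z 143.0 xdir 47.2 ydir -42.8 down [ 0.     0.001 -1.   ] F [ 0.04 -0.01 -0.69] w 0.0293 J [ 32.5  18.6 -37.4 100.7  12.4  64.8 -34.8]
```

View pics/s13.png

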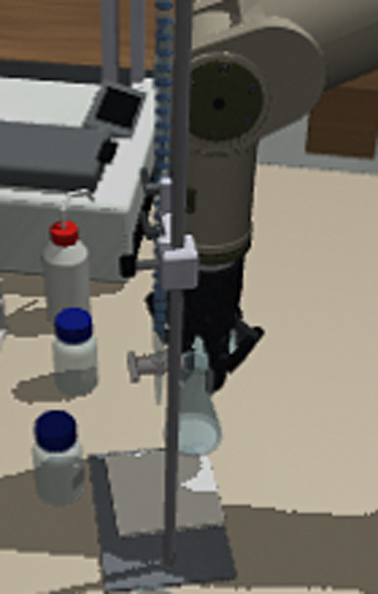

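View pics/t13.png

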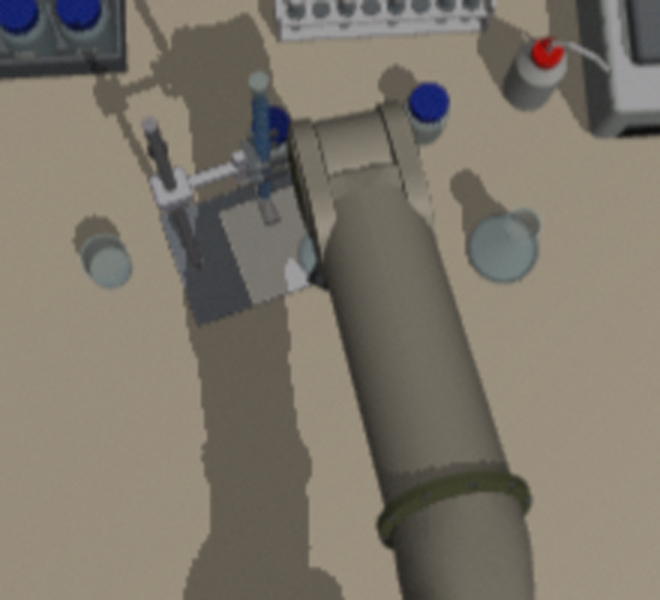

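>>> step_arm(
  commands=[
    [[0, 0, 1.2], 0],
    [[0, 0, 1], 0],
    [[0, 0, 0.6], 0],
    [[0, 0, 0.2], 0],
    [[0, 0, 0.1], 0],
    [[0, 0, 0.1], 0],
    [[0, 0, 0.1], 0],
    [[0, 0, 0], 0],
  ],
)

```text
clock: 21.8
tool_pos: [0.5262, -0.0428, 0.1094]
ee_rot: [[0.439, 0.899, 0.0], [0.899, -0.439, 0.0], [0.0, 0.0, -1.0]]
ft_force: [0.1, -0.5, -1.7]
gripper_width: 0.0293
```

```bash
python3 -c "
from h import *;show()"
```

```text
t 21.8 stand [-56.3 -62.8] z 109.4 xdir 47.2 ydir -42.8 down [ 0.  0. -1.] F [ 0.15 -0.47 -1.74] w 0.0293 J [ 31.7  20.8 -36.8 102.8  14.   61.1 -36.2]
```

>>> step_arm(
  commands=[
    [[0, 0, 0.05], 0],
    [[0, 0, 0.05], 0],
    [[0, 0, 0], 0],
  ],
)

```text
clock: 22.18
tool_pos: [0.5264, -0.043, 0.109]
ee_rot: [[0.439, 0.898, 0.001], [0.898, -0.439, -0.0], [-0.0, 0.001, -1.0]]
ft_force: [-2.2, -1.2, 5.4]
gripper_width: 0.0291
```

>>> step_arm(
  commands=[
    [[0, 0, 0], 0],
    [[0, 0, 0], 0],
    [[0, 0, 0], 0],
    [[0, 0, 0], 0],
    [[0, 0, 0], 0],
    [[0, 0, 0], 0],
  ],
  grip=8.54,
)

```text
clock: 22.92
tool_pos: [0.5262, -0.0428, 0.1083]
ee_rot: [[0.439, 0.899, 0.0], [0.899, -0.439, 0.0], [0.0, 0.0, -1.0]]
ft_force: [0.1, -0.3, 0.2]
gripper_width: 0.0859
```

```bash
python3 -c "
from h import *;show()
a=vision.read_camera('side');zoom('side',a,(260,120,380,260),4,'pics/s14.png')"
```

```text
t 22.925 stand [-56.3 -62.8] z 108.3 xdir 47.2 ydir -42.8 down [ 0.  0. -1.] F [ 0.14 -0.26  0.16] w 0.0859 J [ 31.7  20.9 -36.8 102.8  14.1  60.9 -36.2]
```

View pics/s14.png

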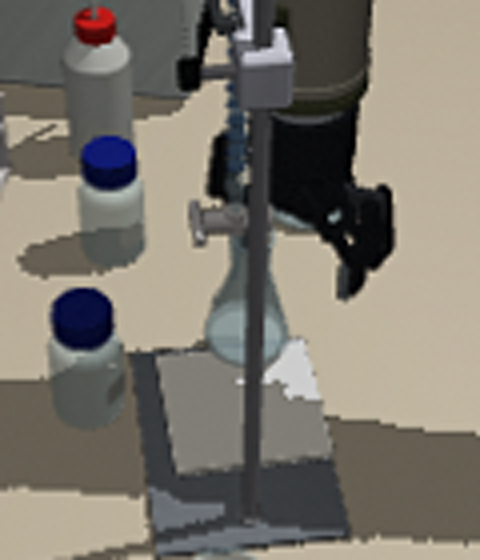

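>>> step_arm(
  commands=[
    [[0, 0, -0.5], 0],
    [[0, 0, -1.5], 0],
    [[0, 0, -2.4], 0],
    [[0, 0, -2.4], 0],
    [[0, 0, -2.4], 0],
    [[0, 0, -2.4], 0],
    [[0, 0, -2.4], 0],
    [[-2, 0, -1], 0],
    [[-2.5, 0, 0], 0],
    [[-2.5, 0, 0], 0],
    [[-2.5, 0, 0], 0],
    [[-2.5, 0, 0], 0],
    [[-2.5, 0, 0], 0],
    [[-1, 0, 0], -10],
    [[0, 0, 0], -10],
    [[0, 0, 0], -10],
    [[0, 0, 0], -10],
    [[0, 0, 0], -10],
    [[0, 0, 0], 0],
  ],
)

```text
clock: 25.35
tool_pos: [0.4584, -0.1819, 0.2594]
ee_rot: [[-0.406, 0.914, 0.001], [0.914, 0.406, -0.0], [-0.001, 0.001, -1.0]]
ft_force: [0.7, 0.5, 1.0]
gripper_width: 0.0853
```

```bash
python3 -c "
from h import *;show()
a=vision.read_camera('side');b=vision.read_camera('top')
cv2.imwrite('pics/sd.png',a);cv2.imwrite('pics/tp.png',b)
for n,i in(('side',a),('top',b)):
  for d in search_frame(n,'flask')[:3]: print(n,d)
zoom('side',a,(280,140,360,260),5,'pics/s15.png');zoom('top',b,(260,150,360,250),6,'pics/t15.png')"
```

```text
t 25.35 stand [-161.5 -176.4] z 259.4 xdir 97.1 ydir 7.1 down [-0.001  0.001 -1.   ] F [0.66 0.47 0.97] w 0.0853 J [ 51.2   7.8 -36.4  96.3   4.7  77.4  37.9]
side {'box': [309.2, 171.4, 333.2, 209.1], 'score': 0.8}
side {'box': [272.0, 188.6, 292.0, 228.8], 'score': 0.53}
top {'box': [333.1, 191.0, 365.1, 214.1], 'score': 0.86}
top {'box': [302.7, 189.7, 346.9, 228.4], 'score': 0.46}
```

View pics/s15.png

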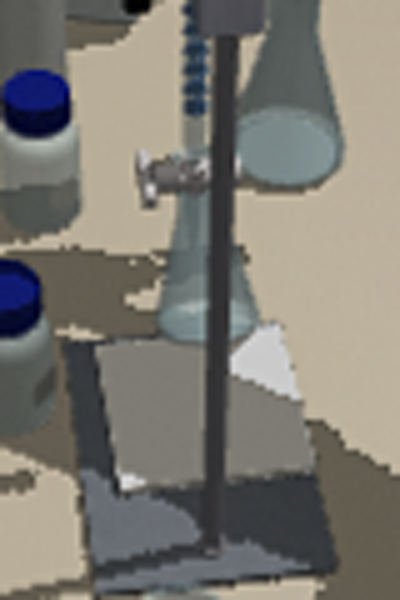

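View pics/t15.png

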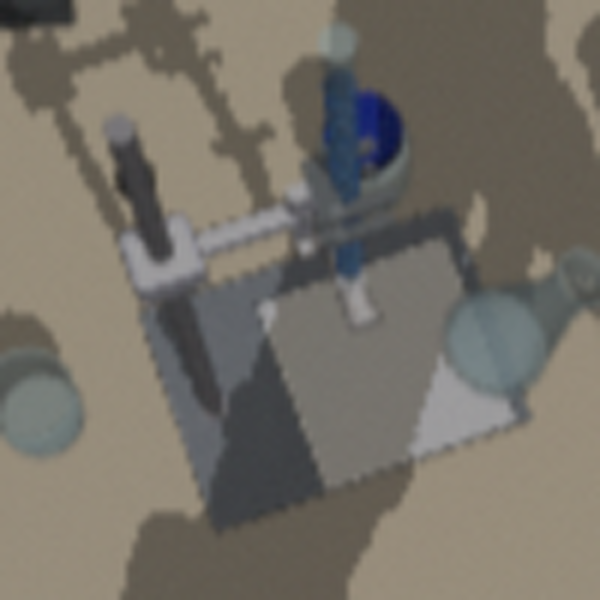

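```bash
python3 -c "
from ov import *
t=onz('top',[(260+(497-2.5)/6,150+(340-2.5)/6)],.016)[0];s=onz('side',[(280+(210-2)/5,140+(310-2)/5)],.016)[0]
print(t,tost(t),s,tost(s))
a=cv2.imread('pics/sd.png');b=cv2.imread('pics/tp.png')
x,y=st2w(-52,-58);print(x,y)
t=(t+s)/2
ov(a,'side',t[0],t[1],.016,(280,140,360,260),5,'pics/s16.png');ov(b,'top',t[0],t[1],.016,(260,150,380,250),6,'pics/t16.png')
"
```

```text
[ 0.56833033 -0.05308453  0.016     ] [-18.97617026 -84.8185449 ] [ 0.56360204 -0.06424632  0.016     ] [-26.72675988 -94.13898619]
0.5289680397892854 -0.03694707367876974
```

View pics/s16.png

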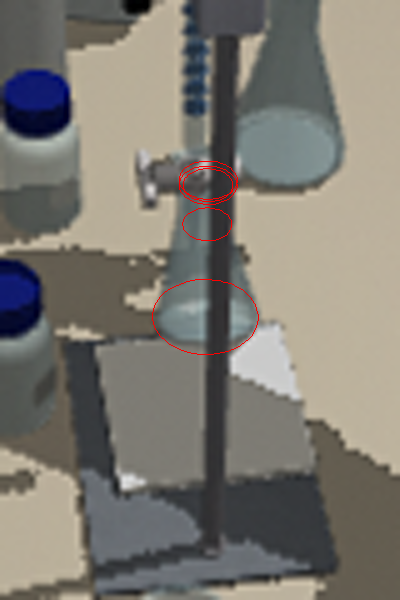

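View pics/t16.png

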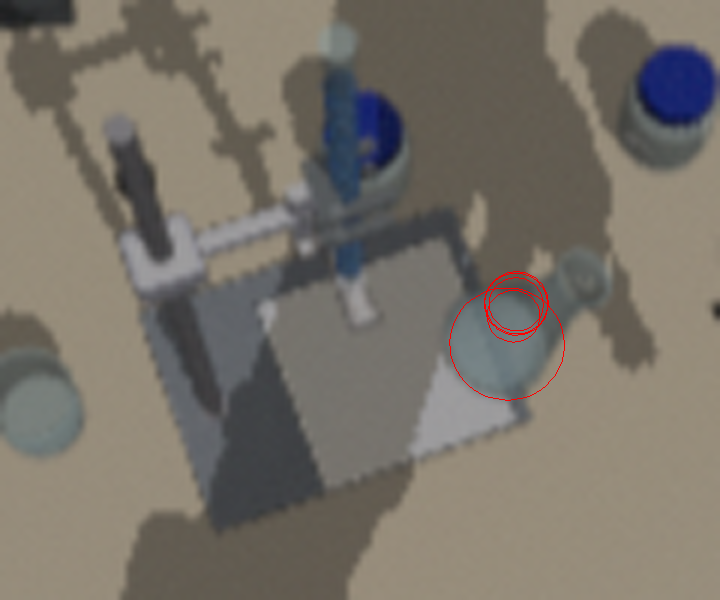

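```bash
cat > tilt.py <<'E'
from h import *
from scipy.optimize import minimize
a=vision.read_camera('side');b=vision.read_camera('top')
M={}
for c in('side','top'):
    L=[d for d in silhouettes(c,'flask') if 295<(d['box'][0]+d['box'][2])/2<370]
    for d in L: print(c,d['score'],d['box'],d['pixels'].sum())
    M[c]=L[0]['pixels']
np.savez('m1.npz',**M)
E
python3 tilt.py
cat > fitt.py <<'E'
from h import *
from scipy.optimize import differential_evolution
M=dict(np.load('m1.npz'))
pf=[(34,0),(15,80),(15,112),(17.5,112),(17.5,116)]
a=np.linspace(0,2*np.pi,24)
def render(c,p):
    b=np.array(p[:3]);ax=np.array([p[3],p[4],1.]);ax/=np.linalg.norm(ax)
    e1=np.cross(ax,[0,1,0]);e1/=np.linalg.norm(e1);e2=np.cross(ax,e1)
    im=np.zeros((400,640),np.uint8)
    rings=[b+ax*z/1e3+np.outer(np.cos(a),e1)*r/1e3+np.outer(np.sin(a),e2)*r/1e3 for r,z in pf]
    for i in(0,1,3): cv2.fillPoly(im,[cv2.convexHull(((proj(c,np.r_[rings[i],rings[i+1]]))*16).astype(np.int32))],1,shift=4)
    return im>0
def burs(c):
    return 0
def f(p):
    s=0
    for c in M:
        r=render(c,p);s+=1-(r&M[c]).sum()/((r|M[c]).sum()+1)
    return s
if __name__=='__main__':
    r=differential_evolution(f,[(.52,.60),(-.12,-.0),(0,.03),(-.7,.7),(-.7,.7)],maxiter=60,popsize=12,seed=1)
    p=r.x;print(r.fun,p.round(4),'base stand',tost(p[:3]).round(1))
    ax=np.array([p[3],p[4],1]);ax/=np.linalg.norm(ax);m=p[:3]+ax*.116
    print('tilt',np.degrees(np.arccos(ax[2])),'mouth',m.round(4),tost(m).round(1),'neckmid',(p[:3]+ax*.096).round(4),tost(p[:3]+ax*.096).round(1))
    for c in M: im=cv2.imread('pics/'+{'side':'sd','top':'tp'}[c]+'.png');e=cv2.findContours(render(c,p).astype(np.uint8),0,1)[0];g=im.copy();cv2.drawContours(g,e,-1,(0,0,255),1);zoom(c,g,(280,130,380,260),4.5,f'pics/fit_{c}.png')
E
python3 fitt.py
```

```text
Traceback (most recent call last):
  File "tilt.py", line 8, in <module>
    M[c]=L[0]['pixels']
         ~^^^
IndexError: list index out of range
Traceback (most recent call last):
  File "fitt.py", line 3, in <module>
    M=dict(np.load('m1.npz'))
           ~~~~~~~^^^^^^^^^^
FileNotFoundError: [Errno 2] No such file or directory: 'm1.npz'
```

```bash
cat > tilt.py <<'E'
from h import *
a=vision.read_camera('side');b=vision.read_camera('top');cv2.imwrite('pics/sd.png',a);cv2.imwrite('pics/tp.png',b)
M={}
for c in('side','top'):
  for l in ('flask','flask_mouth'):
    for d in silhouettes(c,l):
        u=(d['box'][0]+d['box'][2])/2;v=(d['box'][1]+d['box'][3])/2
        print(c,l,round(d['score'],2),d['box'],d['pixels'].sum())
        if c not in M and (c=='side' and 312<u<330 and 180<v<200 or c=='top' and 335<u<360 and 190<v<215): M[c]=d['pixels']
np.savez('m1.npz',**M)
E
python3 tilt.py; python3 fitt.py
```

```text
side flask 0.83 [309.9, 181.2, 334.1, 207.3] 304
side flask_mouth 0.74 [311.9, 181.2, 333.1, 211.9] 274
top flask 0.6 [335.9, 191.7, 365.9, 217.5] 337
top flask_mouth 0.73 [334.4, 192.4, 360.0, 216.6] 369
top flask_mouth 0.36 [396.7, 144.0, 418.4, 168.8] 387
0.6728410430048631 [ 0.5674 -0.0577  0.0136  0.0862 -0.3158] base stand [-21.2 -89. ]
tilt 18.125946863715644 mouth [ 0.5769 -0.0925  0.1238] [ -22.2 -125.1] neckmid [ 0.5752 -0.0865  0.1048] [ -22.  -118.8]
```

```bash
python3 -c "
import cv2,numpy as np
cv2.imwrite('pics/f2.png',np.hstack([cv2.resize(cv2.imread('pics/fit_side.png'),(400,520)),cv2.resize(cv2.imread('pics/fit_top.png'),(400,520))]))"
```

```text
(no output)
```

View pics/f2.png

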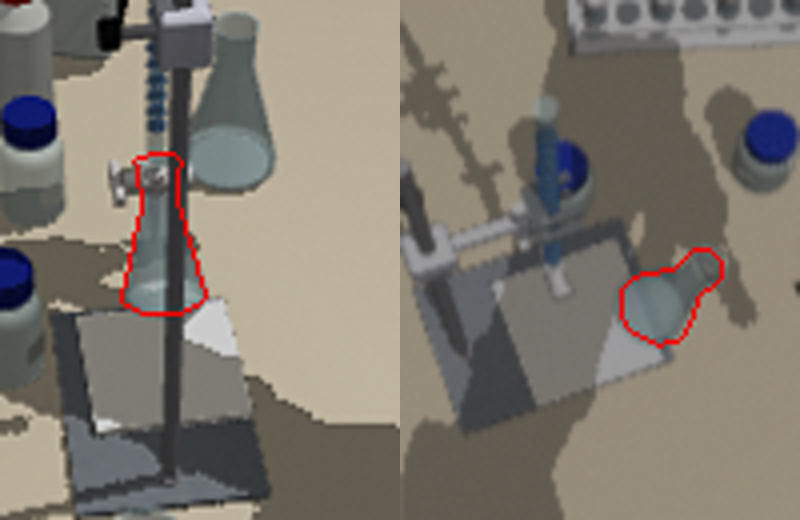

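```bash
python3 -c "
from h import *
p=(260+197/2.7,40+433/2.7);print(p,tost(onz('side',[p],.050)[0]))
p=(260+194/2.3,0+365/2.3);print(p,tost(onz('side',[p],.177)[0]),'tool -98.8 -107.5')
p=(280+200/2.3,0+303/2.3);print(p,tost(onz('side',[p],.178)[0]),'tool -195 -232')
p=(290+260/5,60+422/5);print(p,tost(onz('side',[p],.0)[0]),'tool -159.5 -418')
"
```

```text
(332.96296296296293, 200.37037037037035) [-56.94285926 -61.05069198]
(344.3478260869565, 158.69565217391306) [ -94.35740581 -104.38955941] tool -98.8 -107.5
(366.95652173913044, 131.73913043478262) [-194.30464293 -231.20543937] tool -195 -232
(342.0, 144.4) [-155.71042076 -410.23659578] tool -159.5 -418
```

>>> step_arm(
  commands=[
    [[0, 0, 0], 9.7],
    [[0, 0, 0], 9.7],
    [[0, 0, 0], 9.7],
    [[0, 0, 0], 9.7],
    [[0, 0, 0], 9.7],
    [[0, 0, 0], 9.7],
    [[0, 0, 0], 9.7],
    [[0, 0, 0], 9.7],
    [[0, 0, 0], 9.7],
    [[0, 0, 0], 9.8],
    [[0, 0, 0], 0],
    [[2.8, -1.15, 0], 0],
    [[2.8, -1.15, 0], 0],
    [[2.8, -1.15, 0], 0],
    [[2.8, -1.15, 0], 0],
    [[2.8, -1.05, 0], 0],
    [[0, 0, 0], 0],
    [[0, 0, 0], 0],
  ],
)

```text
clock: 28.25
tool_pos: [0.5754, -0.0879, 0.2581]
ee_rot: [[0.956, 0.292, -0.001], [0.292, -0.956, -0.0], [-0.001, -0.0, -1.0]]
ft_force: [-0.4, -1.0, 0.4]
gripper_width: 0.0857
```

```bash
python3 -c "
from h import *;show()
a=vision.read_camera('side');zoom('side',a,(280,0,380,240),2.5,'pics/s17.png')"
```

```text
t 28.25 stand [ -22.2 -120.2] z 258.1 xdir 0.2 ydir -89.8 down [-0.001 -0.    -1.   ] F [-0.44 -0.97  0.43] w 0.0857 J [ 31.1  19.6 -33.3  83.4  10.7  80.3 -75.5]
```

View pics/s17.png

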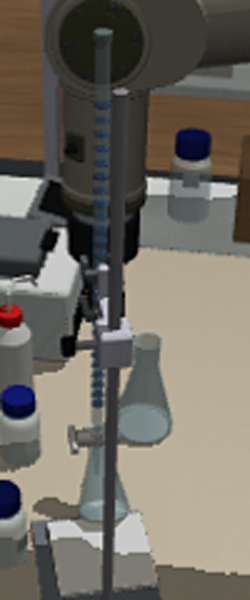

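>>> step_arm(
  commands=[
    [[0, 0, 2], 0],
    [[0, 0, 2.5], 0],
    [[0, 0, 2.5], 0],
    [[0, 0, 2.5], 0],
    [[0, 0, 2.3], 0],
    [[0, 0, 1.8], 0],
    [[0, 0, 1.2], 0],
    [[0, 0, 0.6], 0],
    [[0, 0, 0], 0],
    [[0, 0, 0], 0],
  ],
)

```text
clock: 29.55
tool_pos: [0.5763, -0.0874, 0.1051]
ee_rot: [[0.957, 0.29, 0.001], [0.29, -0.957, -0.0], [0.001, 0.0, -1.0]]
ft_force: [-0.0, 0.2, 0.4]
gripper_width: 0.0859
```

```bash
python3 -c "
from h import *;show()
a=vision.read_camera('side');zoom('side',a,(280,120,360,240),5,'pics/s18.png')"
```

```text
t 29.55 stand [ -21.3 -119.9] z 105.1 xdir 0.1 ydir -89.9 down [ 0.001  0.    -1.   ] F [-0.01  0.23  0.41] w 0.0859 J [ 29.9  26.5 -31.6  94.8  15.2  63.  -79.1]
```

View pics/s18.png

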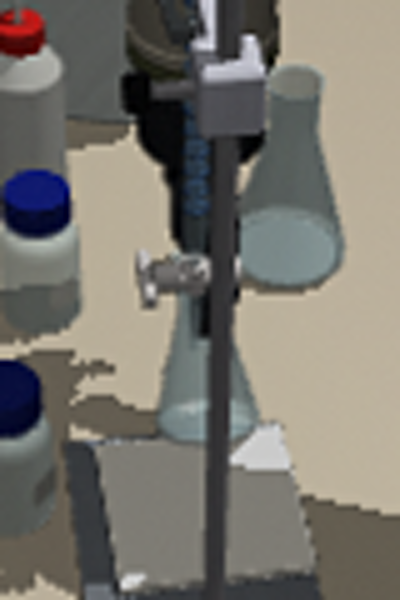

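>>> step_arm(
  commands=[
    [[0, 0, 0], 0],
    [[0, 0, 0], 0],
    [[0, 0, 0], 0],
  ],
  grip=4.6,
  force=20,
)

```text
clock: 29.98
tool_pos: [0.576, -0.0873, 0.1047]
ee_rot: [[0.957, 0.29, 0.001], [0.29, -0.957, 0.0], [0.001, 0.0, -1.0]]
ft_force: [-0.1, 0.1, 3.3]
gripper_width: 0.0463
```

>>> step_arm(
  commands=[
    [[0, 0, 0], 0],
    [[0, 0, 0], 0],
  ],
  grip=3.6,
)

```text
clock: 30.22
tool_pos: [0.5765, -0.0873, 0.1054]
ee_rot: [[0.957, 0.29, 0.002], [0.29, -0.957, -0.0], [0.002, 0.001, -1.0]]
ft_force: [-0.2, -0.8, 7.1]
gripper_width: 0.0439
```

>>> step_arm(
  commands=[
    [[0, 0, 0], 0],
    [[0, 0, 0], 0],
    [[0, 0, 0], 0],
    [[0, 0, 0], 0],
  ],
  grip=2.2,
)

```text
clock: 30.72
tool_pos: [0.5765, -0.0873, 0.1054]
ee_rot: [[0.957, 0.29, 0.002], [0.29, -0.957, -0.0], [0.002, 0.001, -1.0]]
ft_force: [-0.4, 0.0, 6.5]
gripper_width: 0.0445
```

```bash
python3 -c "
from h import *;show()
a=vision.read_camera('side');zoom('side',a,(280,120,360,240),5,'pics/s19.png')"
```

```text
t 30.725 stand [ -21. -120.] z 105.4 xdir 0.1 ydir -89.9 down [ 0.002  0.001 -1.   ] F [-0.4   0.04  6.46] w 0.0445 J [ 29.9  26.4 -31.6  94.8  15.2  63.  -79.1]
```

View pics/s19.png

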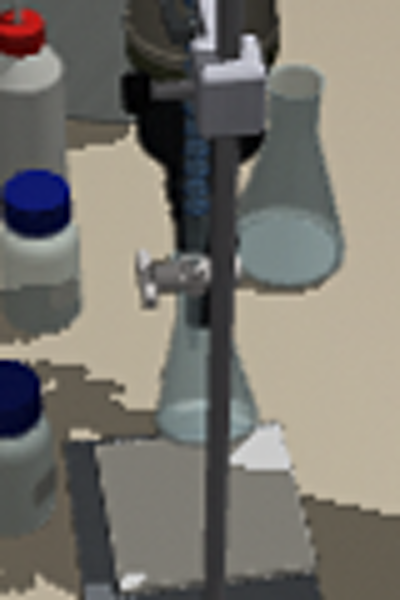

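>>> step_arm(
  commands=[
    [[0, 0, -0.2], 0],
    [[0, 0, -0.3], 0],
    [[0, 0, -0.3], 0],
    [[0, 0, -0.4], 0],
    [[0, 0, -0.4], 0],
    [[0, 0, -0.4], 0],
    [[0, 0, 0], 0],
    [[0, 0, 0], 0],
  ],
)

```text
clock: 31.78
tool_pos: [0.5757, -0.0874, 0.1243]
ee_rot: [[0.957, 0.29, -0.0], [0.29, -0.957, 0.0], [-0.0, -0.0, -1.0]]
ft_force: [-0.8, -0.1, -1.8]
gripper_width: 0.0404
```

```bash
python3 -c "
from h import *;show()
a=vision.read_camera('side');zoom('side',a,(280,120,360,240),5,'pics/s20.png')"
```

```text
t 31.775 stand [ -21.9 -119.8] z 124.3 xdir 0.1 ydir -89.9 down [-0. -0. -1.] F [-0.77 -0.14 -1.79] w 0.0404 J [ 30.2  25.3 -31.9  93.7  14.4  65.1 -78.6]
```

View pics/s20.png

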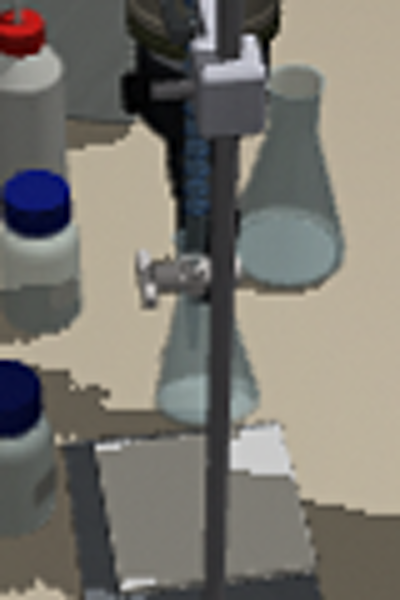

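>>> step_arm(
  commands=[
    [[0, 0, -0.5], 0],
    [[0, 0, -0.5], 0],
    [[0, 0, 0], 0],
    [[0, 0, 0], 0],
  ],
  force=50,
  grip=2.2,
)

```text
clock: 32.33
tool_pos: [0.5757, -0.0874, 0.1343]
ee_rot: [[0.957, 0.29, 0.0], [0.29, -0.957, 0.0], [0.0, -0.0, -1.0]]
ft_force: [0.1, -0.3, 1.0]
gripper_width: 0.0314
```

```bash
python3 -c "
from h import *;show()"
```

```text
t 32.325 stand [ -21.8 -119.8] z 134.3 xdir 0.1 ydir -89.9 down [ 0. -0. -1.] F [ 0.06 -0.3   0.96] w 0.0314 J [ 30.3  24.7 -32.1  93.1  14.1  66.2 -78.3]
```

>>> step_arm(
  commands=[
    [[0, 0, -1.5], 0],
    [[0, 0, -1.5], 0],
    [[0, 0, -1], -9.4],
    [[0, 0, 0], -9.4],
    [[0, 0, 0], -9.4],
    [[0, 0, 0], -9.4],
    [[0, 0, 0], -9.4],
    [[0, 0, 0], 0],
  ],
)

```text
clock: 33.33
tool_pos: [0.5761, -0.0875, 0.1754]
ee_rot: [[0.442, 0.897, 0.001], [0.897, -0.442, 0.0], [0.001, 0.001, -1.0]]
ft_force: [-0.4, 0.5, -0.9]
gripper_width: 0.0318
```

```bash
python3 -c "
from h import *;show()
a=vision.read_camera('side');zoom('side',a,(280,60,380,240),3.3,'pics/s21.png')
b=vision.read_camera('top');zoom('top',b,(230,130,450,330),3,'pics/t21.png')"
```

```text
t 33.325 stand [ -21.5 -120. ] z 175.4 xdir 47.0 ydir -43.0 down [ 0.001  0.001 -1.   ] F [-0.36  0.54 -0.93] w 0.0318 J [ 36.8  24.5 -41.2  90.1  16.7  71.6 -33.2]
```

View pics/s21.png

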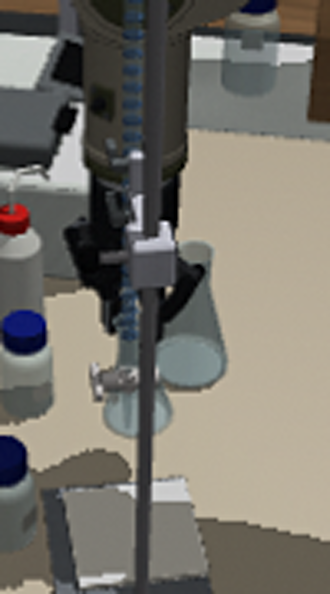

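View pics/t21.png

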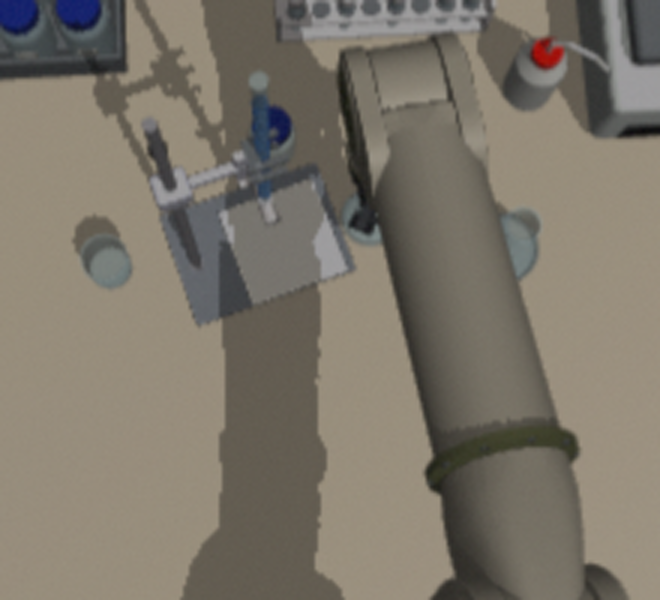

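```bash
python3 -c "
from h import *
for z in(.05,.06,.07,.08,.09): print(z,proj('side',[*st2w(-21.5,-120),z]).round(1))"
```

```text
0.05 [[318.9 188.6]]
0.06 [[319.  186.3]]
0.07 [[319. 184.]]
0.08 [[319.  181.7]]
0.09 [[319.1 179.3]]
```

>>> step_arm(
  commands=[
    [[0.5, -1.2, 0], 0],
    [[0.5, -1.3, 0], 0],
    [[0.5, -1.3, 0], 0],
    [[0.5, -1.3, 0], 0],
    [[0.45, -1.1, 0], 0],
    [[0.2, -0.3, 0], 0],
    [[0, 0, 1], 0],
    [[0, 0, 1], 0],
    [[0, 0, 1], 0],
    [[0, 0, 0], 0],
    [[0, 0, 0], 0],
  ],
  force=25,
  grip=2.2,
)

```text
clock: 34.8
tool_pos: [0.5292, -0.0349, 0.1443]
ee_rot: [[0.441, 0.898, 0.0], [0.898, -0.441, 0.0], [0.0, -0.0, -1.0]]
ft_force: [-0.1, 0.7, -0.4]
gripper_width: 0.0321
```

```bash
python3 -c "
from h import *;show()
a=vision.read_camera('side');zoom('side',a,(280,100,380,260),3.7,'pics/s22.png')
b=vision.read_camera('top');zoom('top',b,(250,130,400,260),4,'pics/t22.png')"
```

```text
t 34.8 stand [-51.2 -56.1] z 144.3 xdir 47.1 ydir -42.9 down [ 0. -0. -1.] F [-0.07  0.7  -0.36] w 0.0321 J [ 36.   20.1 -43.2 100.1  14.9  65.7 -37.8]
```

View pics/s22.png

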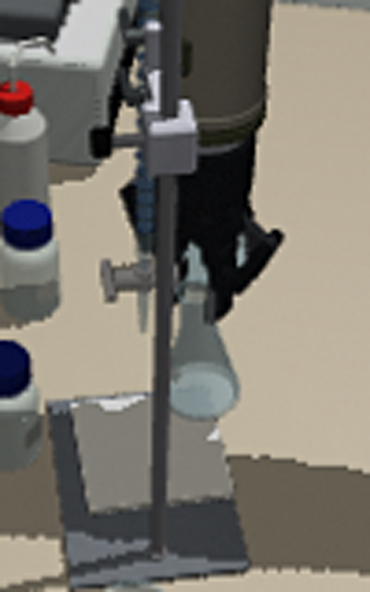

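View pics/t22.png

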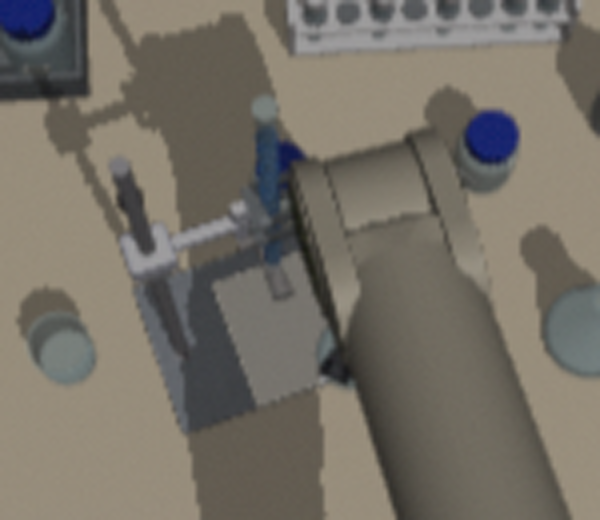

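>>> step_arm(
  commands=[
    [[0, 0, 0.8], 0],
    [[0, 0, 0.7], 0],
    [[0, 0, 0.2], 0],
    [[0, 0, 0.1], 0],
    [[0, 0, 0], 0],
  ],
)

```text
clock: 35.52
tool_pos: [0.5308, -0.0336, 0.13]
ee_rot: [[0.439, 0.898, 0.004], [0.898, -0.439, -0.001], [0.001, 0.004, -1.0]]
ft_force: [-10.4, 2.0, 32.6]
gripper_width: 0.0319
```

>>> step_arm(
  commands=[
    [[0, 0, 0.1], 0],
    [[0, 0, 0.1], 0],
    [[0, 0, 0], 0],
  ],
)

```text
clock: 35.9
tool_pos: [0.5316, -0.0331, 0.1299]
ee_rot: [[0.439, 0.898, 0.007], [0.898, -0.439, -0.001], [0.002, 0.006, -1.0]]
ft_force: [-14.6, 3.0, 47.3]
gripper_width: 0.0313
```

```bash
python3 -c "
from h import *;show()
a=vision.read_camera('side');zoom('side',a,(280,100,380,260),3.7,'pics/s23.png')"
```

```text
t 35.9 stand [-48.4 -55.1] z 129.9 xdir 47.2 ydir -42.8 down [ 0.002  0.006 -1.   ] F [-14.57   3.01  47.27] w 0.0313 J [ 35.4  21.1 -42.9 101.   15.9  63.7 -38.7]
```

View pics/s23.png

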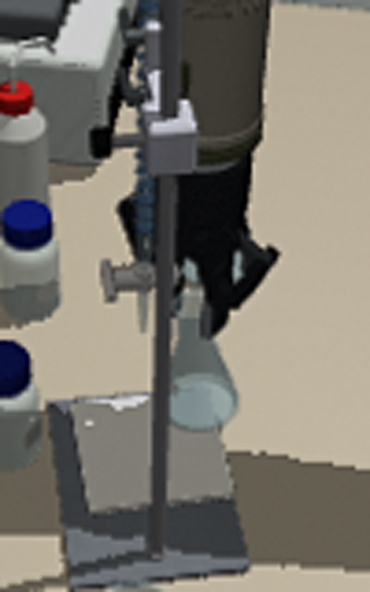

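>>> step_arm(
  commands=[
    [[0, 0, -0.3], 0],
    [[0, 0, -0.2], 0],
    [[0, 0, -0.05], 0],
    [[0, 0, 0], 0],
  ],
  force=20,
  grip=2.2,
)

```text
clock: 36.45
tool_pos: [0.5295, -0.0347, 0.1303]
ee_rot: [[0.44, 0.898, 0.001], [0.898, -0.44, -0.0], [0.0, 0.001, -1.0]]
ft_force: [-2.0, 0.1, 7.7]
gripper_width: 0.0315
```

```bash
python3 -c "
from h import *;show()"
```

```text
t 36.45 stand [-50.9 -56. ] z 130.3 xdir 47.1 ydir -42.9 down [ 0.     0.001 -1.   ] F [-2.02  0.09  7.72] w 0.0315 J [ 35.6  21.  -42.8 101.   15.7  64.1 -38.4]
```

>>> step_arm(
  commands=[
    [[0, 0, -0.08], 0],
    [[0, 0, 0], 0],
  ],
)

```text
clock: 36.7
tool_pos: [0.5291, -0.035, 0.1304]
ee_rot: [[0.441, 0.898, 0.0], [0.898, -0.441, 0.0], [0.0, 0.0, -1.0]]
ft_force: [-0.2, 0.5, 2.0]
gripper_width: 0.0316
```

>>> step_arm(
  commands=[
    [[0, 0, 0], 0],
    [[0, 0, 0], 0],
  ],
  grip=3.2,
)

```text
clock: 36.95
tool_pos: [0.529, -0.035, 0.1304]
ee_rot: [[0.441, 0.898, -0.0], [0.898, -0.441, 0.0], [0.0, -0.0, -1.0]]
ft_force: [0.6, 0.4, 1.4]
gripper_width: 0.0322
```

>>> step_arm(
  commands=[
    [[0, 0, 0], 0],
    [[0, 0, 0], 0],
  ],
  grip=3.5,
)

```text
clock: 37.2
tool_pos: [0.5289, -0.035, 0.1304]
ee_rot: [[0.44, 0.898, -0.0], [0.898, -0.44, 0.0], [-0.0, -0.0, -1.0]]
ft_force: [-0.6, -0.4, -0.2]
gripper_width: 0.0352
```

>>> step_arm(
  commands=[
    [[0, 0, 0], 0],
    [[0, 0, 0], 0],
  ],
  grip=3.8,
)

```text
clock: 37.45
tool_pos: [0.529, -0.035, 0.1306]
ee_rot: [[0.441, 0.898, -0.0], [0.898, -0.441, 0.0], [0.0, -0.0, -1.0]]
ft_force: [-0.8, 0.5, -0.3]
gripper_width: 0.0379
```

```bash
python3 -c "
from h import *;show()
a=vision.read_camera('side');zoom('side',a,(280,100,380,260),3.7,'pics/s24.png')"
```

```text
t 37.45 stand [-51.4 -56.1] z 130.6 xdir 47.1 ydir -42.9 down [ 0. -0. -1.] F [-0.84  0.46 -0.34] w 0.0379 J [ 35.6  21.  -42.8 101.   15.7  64.2 -38.4]
```

View pics/s24.png

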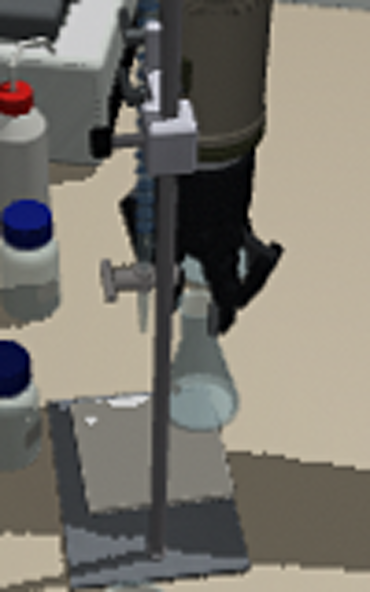

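>>> step_arm(
  commands=[
    [[0, 0, 0], 0],
    [[0, 0, 0], 0],
  ],
  grip=4.4,
)

```text
clock: 37.75
tool_pos: [0.5291, -0.035, 0.1306]
ee_rot: [[0.441, 0.898, 0.0], [0.898, -0.441, 0.0], [0.0, -0.0, -1.0]]
ft_force: [0.8, -0.4, -1.3]
gripper_width: 0.0441
```

>>> step_arm(
  commands=[
    [[0, 0, 0], 0],
    [[0, 0, 0], 0],
    [[0, 0, 0], 0],
  ],
  grip=6.5,
)

```text
clock: 38.12
tool_pos: [0.5291, -0.0349, 0.1307]
ee_rot: [[0.44, 0.898, 0.0], [0.898, -0.44, 0.0], [0.0, 0.0, -1.0]]
ft_force: [-1.0, -0.6, 0.3]
gripper_width: 0.0649
```

```bash
python3 -c "
from h import *;show()
a=vision.read_camera('side');zoom('side',a,(280,100,380,260),3.7,'pics/s25.png')"
```

```text
t 38.125 stand [-51.3 -56.1] z 130.7 xdir 47.1 ydir -42.9 down [ 0.  0. -1.] F [-0.96 -0.55  0.29] w 0.0649 J [ 35.6  21.  -42.8 101.   15.7  64.2 -38.4]
```

View pics/s25.png

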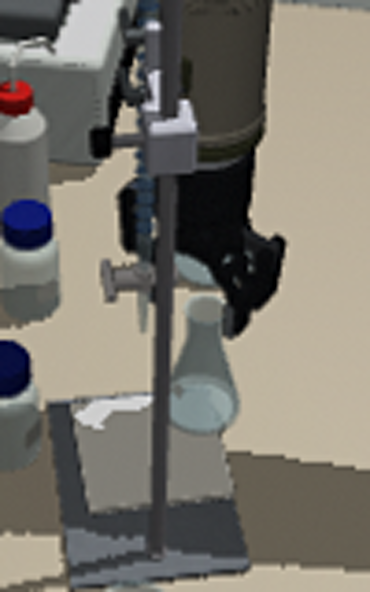

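>>> step_arm(
  commands=[
    [[0, 0, -0.6], 0],
    [[0, 0, -1.6], 0],
    [[0, 0, -2], 0],
    [[0, 0, -1.8], 0],
    [[-2, 0, 0], 0],
    [[-2.5, 0, 0], 0],
    [[-2.5, 0, 0], 0],
    [[-2.5, 0, 0], 0],
    [[-2, 0, 0], 0],
    [[0, 0, 0], -10],
    [[0, 0, 0], -10],
    [[0, 0, 0], -10],
    [[0, 0, 0], -10],
    [[0, 0, 0], -10],
    [[0, 0, 0], -10],
    [[0, 0, 0], -10],
    [[0, 0, 0], -10],
    [[0, 0, 0], -10],
    [[0, 0, 0], 0],
  ],
  grip=8.54,
)

```text
clock: 40.55
tool_pos: [0.4786, -0.1383, 0.1914]
ee_rot: [[-0.897, 0.442, 0.001], [0.442, 0.897, -0.0], [-0.001, 0.0, -1.0]]
ft_force: [-0.6, -0.2, -0.3]
gripper_width: 0.0856
```

```bash
python3 tilt.py; python3 fitt.py; python3 -c "
from h import *;show()
import cv2,numpy as np
cv2.imwrite('pics/f3.png',np.hstack([cv2.resize(cv2.imread('pics/fit_side.png'),(400,520)),cv2.resize(cv2.imread('pics/fit_top.png'),(400,520))]))"
```

```text
side flask 0.66 [323.6, 179.0, 346.8, 219.8] 525
side flask_mouth 0.57 [325.4, 178.1, 345.2, 220.4] 489
top flask 0.87 [330.7, 206.7, 349.7, 228.9] 257
top flask 0.57 [259.1, 208.8, 273.5, 220.5] 208
top flask_mouth 0.5 [327.5, 207.9, 350.6, 227.5] 298
0.0 [ 0.564  -0.0043  0.0034  0.0148 -0.1739] base stand [ -9.  -36.9]
tilt 9.900944462641162 mouth [ 0.5657 -0.0242  0.1176] [-13.1 -56.4] neckmid [ 0.5654 -0.0207  0.0979] [-12.4 -53. ]
t 40.85 stand [-129.6 -140.3] z 190.8 xdir 137.0 ydir 47.0 down [-0. -0. -1.] F [ 0.24  0.86 -0.4 ] w 0.0858 J [ 59.4  15.3 -54.3 101.1  13.2  70.3  65.4]
```

```bash
sed -i 's/312<u<330 and 180<v<200/305<u<345 and 170<v<225/; s/335<u<360 and 190<v<215/310<u<360 and 185<v<235/' tilt.py; python3 tilt.py
cat >> fitt.py <<'E'
    from scipy.optimize import minimize
    for cs in (['side'],['top'],['side','top']):
        g=lambda q:sum(1-(lambda r:(r&M[c]).sum()/((r|M[c]).sum()+1))(render(c,[q[0],q[1],.016,0,0])) for c in cs)
        q=differential_evolution(g,[(.5,.62),(-.12,.1)],seed=2,maxiter=40);print('upright',cs,round(q.fun,3),q.x.round(4),tost(q.x).round(1))
E
python3 fitt.py; python3 -c "
import cv2,numpy as np
cv2.imwrite('pics/f3.png',np.hstack([cv2.resize(cv2.imread('pics/fit_side.png'),(400,520)),cv2.resize(cv2.imread('pics/fit_top.png'),(400,520))]))"
```

```text
side flask 0.87 [325.3, 180.6, 347.6, 218.2] 517
side flask_mouth 0.98 [327.2, 179.5, 343.5, 219.0] 482
top flask 0.56 [329.5, 208.9, 349.4, 228.8] 303
top flask_mouth 0.59 [327.9, 206.2, 349.6, 227.0] 320
0.1888676032354194 [ 0.5231 -0.0356  0.0179 -0.0328  0.0898] base stand [-57.2 -55. ]
tilt 5.463398410314918 mouth [ 0.5194 -0.0252  0.1334] [-57.8 -44. ] neckmid [ 0.52   -0.027   0.1135] [-57.7 -45.9]
upright ['side'] 0.127 [ 0.5215 -0.0354] [-58.7 -54.3]
upright ['top'] 0.053 [ 0.5252 -0.0346] [-55.  -54.6]
upright ['side', 'top'] 0.226 [ 0.5231 -0.034 ] [-56.7 -53.4]
```

View pics/f3.png

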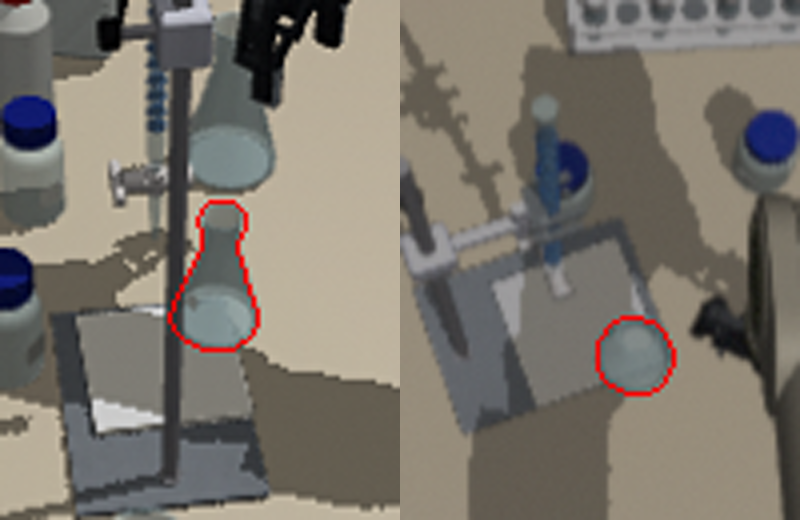

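>>> step_arm(
  commands=[
    [[0, 0, 0], 3.5],
    [[0.6, -0.2, 1], 0],
    [[0.65, -0.2, 2], 0],
    [[0, 0, 2.5], 0],
    [[0, 0, 2.5], 0],
    [[0, 0, 2.5], 0],
    [[0, 0, 2.3], 0],
    [[0, 0, 2], 0],
    [[0, 0, 1.2], 0],
    [[0, 0, 0.6], 0],
    [[0, 0, 0], 0],
    [[0, 0, 0], 0],
  ],
)

```text
clock: 42.65
tool_pos: [0.4661, -0.1356, 0.0252]
ee_rot: [[-0.869, 0.494, 0.001], [0.494, 0.869, -0.0], [-0.001, 0.0, -1.0]]
ft_force: [-0.1, -0.2, 0.4]
gripper_width: 0.085
```

```bash
python3 -c "
from h import *;show()
a=vision.read_camera('side');zoom('side',a,(290,120,410,260),4,'pics/s26.png')"
```

```text
t 42.65 stand [-140.7 -134.3] z 25.2 xdir 133.6 ydir 43.6 down [-0.001  0.    -1.   ] F [-0.09 -0.24  0.44] w 0.085 J [ 52.4  26.6 -47.4 112.6  24.9  51.4  52.4]
```

View pics/s26.png

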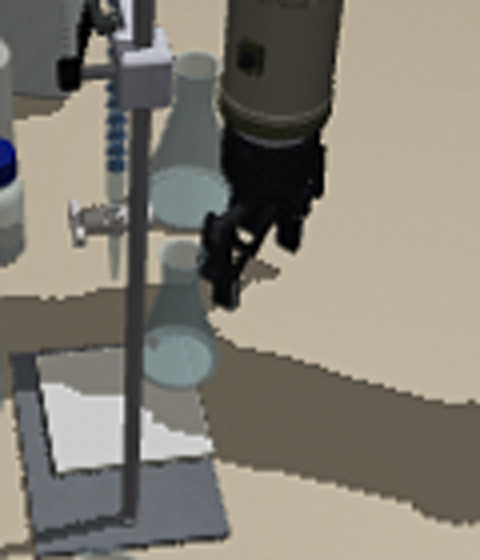

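>>> step_arm(
  commands=[
    [[0, 0.7, 0], 0],
    [[0, 0.6, 0], 0],
    [[0, 0.4, 0], 0],
    [[0, 0.4, 0], 0],
    [[0, 0.4, 0], 0],
    [[0, 0.4, 0], 0],
    [[0, 0.4, 0], 0],
    [[0, 0.4, 0], 0],
    [[0, 0.3, 0], 0],
    [[0, 0, 0], 0],
  ],
)

```text
clock: 43.95
tool_pos: [0.4855, -0.1004, 0.0246]
ee_rot: [[-0.869, 0.494, 0.0], [0.494, 0.869, 0.0], [-0.0, 0.0, -1.0]]
ft_force: [-0.2, -0.5, 0.2]
gripper_width: 0.0853
```

```bash
python3 -c "
from h import *;show()
a=vision.read_camera('side');zoom('side',a,(290,120,410,260),4,'pics/s27.png')"
```

```text
t 43.95 stand [-111.9 -106.2] z 24.6 xdir 133.6 ydir 43.6 down [-0.  0. -1.] F [-0.22 -0.48  0.17] w 0.0853 J [ 47.4  27.9 -47.3 111.   25.8  52.2  47.5]
```

View pics/s27.png

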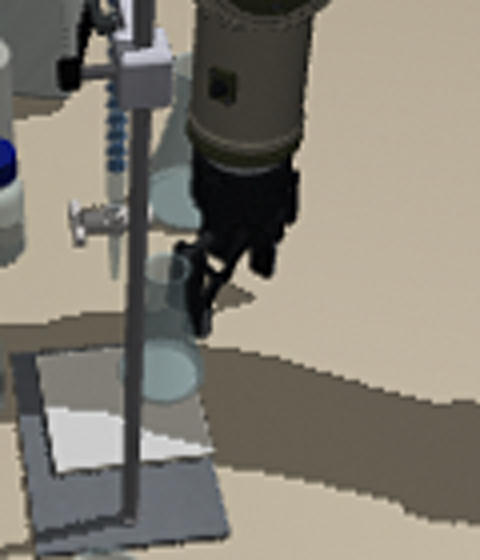

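>>> step_arm(
  commands=[
    [[0, 0.4, 0], 0],
    [[0, 0.4, 0], 0],
    [[0, 0.4, 0], 0],
    [[0, 0.4, 0], 0],
    [[0, 0.4, 0], 0],
    [[0, 0.4, 0], 0],
    [[0, 0.4, 0], 0],
    [[0, 0.3, 0], 0],
    [[0, 0, 0], 0],
    [[0, 0, 0], 0],
  ],
)

```text
clock: 45.25
tool_pos: [0.5007, -0.0739, 0.0246]
ee_rot: [[-0.869, 0.495, 0.0], [0.495, 0.869, 0.0], [-0.0, 0.0, -1.0]]
ft_force: [0.6, 0.3, 0.4]
gripper_width: 0.0859
```

```bash
python3 tilt.py; python3 fitt.py; python3 -c "
from h import *;show()
a=cv2.imread('pics/sd.png');zoom('side',a,(290,120,410,260),4,'pics/s28.png')
a=cv2.imread('pics/tp.png');zoom('side',a,(250,130,400,260),4,'pics/t28.png')"
```

```text
side flask 0.67 [308.2, 192.7, 337.1, 228.3] 366
side flask_mouth 0.59 [278.2, 120.6, 296.7, 159.4] 484
side flask_mouth 0.57 [316.6, 189.1, 333.5, 228.7] 334
top flask 0.84 [316.6, 200.3, 337.0, 222.1] 273
top flask_mouth 0.52 [314.3, 198.4, 333.9, 220.5] 254
0.7204534718941898 [ 5.485e-01 -3.000e-04  1.540e-02 -5.100e-02  1.896e-01] base stand [-22.7 -28.6]
tilt 11.109924062998587 mouth [0.5427 0.0212 0.1292] [-22.   -6.3] neckmid [0.5437 0.0175 0.1096] [-22.1 -10.1]
upright ['side'] 0.415 [0.546  0.0098] [-22.2 -18.2]
upright ['top'] 0.144 [0.5503 0.0103] [-17.9 -19. ]
upright ['side', 'top'] 0.59 [0.548  0.0108] [-20.  -17.8]
t 45.55 stand [-89.8 -85.2] z 24.6 xdir 133.6 ydir 43.6 down [ 0.  0. -1.] F [-0.34  0.09 -0.78] w 0.0854 J [ 43.5  29.  -47.1 109.5  26.5  52.9  43.9]
```

View pics/s28.png

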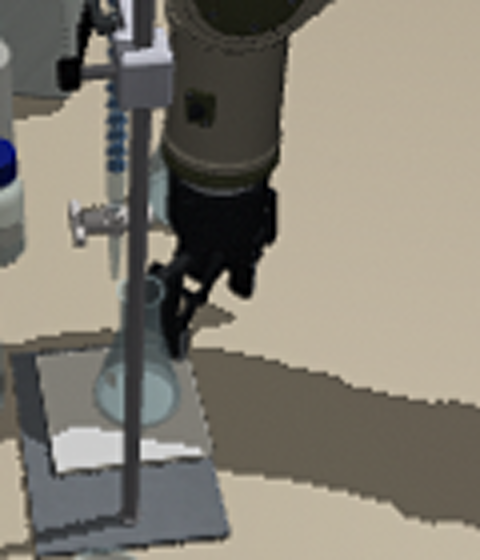

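View pics/t28.png

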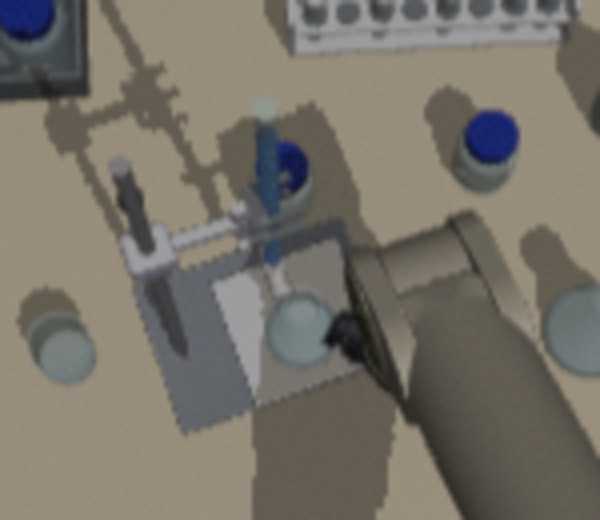

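>>> step_arm(
  commands=[
    [[0, 0.4, 0], 0],
    [[0, 0.4, 0], 0],
    [[0, 0.4, 0], 0],
    [[0, 0.4, 0], 0],
    [[0, 0.4, 0], 0],
    [[0, 0.3, 0], 0],
    [[0, 0.2, 0], 0],
    [[0, 0, 0], 0],
    [[0, 0, 0], 0],
  ],
)

```text
clock: 46.68
tool_pos: [0.513, -0.0521, 0.0246]
ee_rot: [[-0.869, 0.495, 0.0], [0.495, 0.869, 0.0], [0.0, 0.0, -1.0]]
ft_force: [-0.4, -1.3, 0.0]
gripper_width: 0.0853
```

```bash
python3 tilt.py; python3 fitt.py; python3 -c "
from h import *;show()
a=cv2.imread('pics/sd.png');zoom('side',a,(290,120,390,260),5,'pics/s29.png')
a=cv2.imread('pics/tp.png');zoom('side',a,(250,130,400,260),4,'pics/t29.png')"
```

```text
side flask 0.6 [306.9, 195.8, 330.5, 231.7] 375
side flask_mouth 0.85 [309.5, 192.3, 329.8, 236.2] 389
side flask_mouth 0.35 [306.9, 257.4, 326.0, 287.4] 526
top flask 0.74 [309.0, 198.1, 331.2, 221.2] 257
top flask_mouth 0.61 [309.9, 198.7, 328.6, 217.0] 220
top flask_mouth 0.46 [361.2, 158.0, 379.9, 175.9] 318
0.9802014348785872 [ 5.615e-01 -0.000e+00  1.000e-04 -6.500e-03  4.269e-01] base stand [-10.2 -32. ]
tilt 23.119850322198772 mouth [0.5608 0.0455 0.1068] [ 2.3 11.8] neckmid [0.561  0.0377 0.0884] [0.2 4.2]
upright ['side'] 0.398 [0.5601 0.0287] [-3.2 -4.1]
upright ['top'] 0.207 [0.5628 0.0321] [ 0.3 -1.7]
upright ['side', 'top'] 0.637 [0.5627 0.0321] [ 0.2 -1.6]
t 46.975 stand [-71.6 -67.9] z 24.6 xdir 133.6 ydir 43.6 down [-0.  0. -1.] F [-0.13 -0.06  0.1 ] w 0.0853 J [ 40.4  30.1 -46.9 108.1  27.   53.5  41.1]
```

View pics/s29.png

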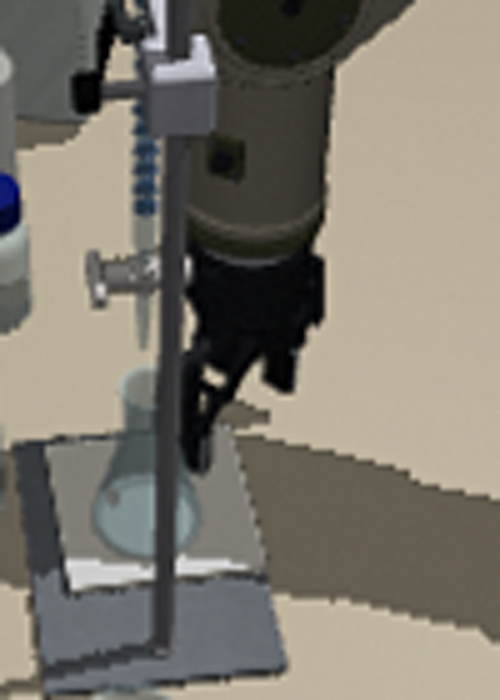

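View pics/t29.png

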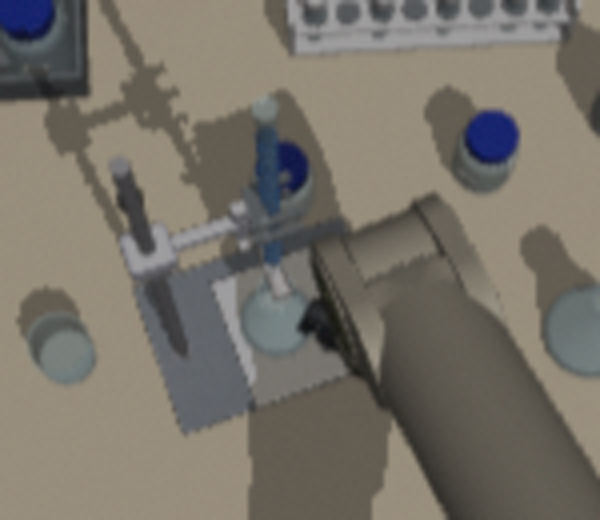

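>>> step_arm(
  commands=[
    [[0, -0.3, 0], 0],
    [[0, -0.6, 0], 0],
    [[0, -1.5, 0], 0],
    [[0, -2, 0], 0],
    [[0, -2.2, 0], 0],
    [[0, -2.2, 0], 0],
    [[0, -2, -1], 0],
    [[0, -1, -2], 0],
    [[0, 0, -2], 0],
    [[0, 0, -2], 0],
    [[0, 0, 0], 0],
    [[0, 0, 0], 0],
  ],
)

```text
clock: 48.48
tool_pos: [0.4539, -0.1552, 0.0939]
ee_rot: [[-0.869, 0.495, -0.001], [0.495, 0.869, -0.0], [0.001, -0.001, -1.0]]
ft_force: [-0.6, -0.1, -0.4]
gripper_width: 0.0853
```

```bash
python3 tilt.py; python3 fitt.py; python3 -c "
from ov import *;show()
a=cv2.imread('pics/sd.png');b=cv2.imread('pics/tp.png')
ov(a,'side',*C0,.016,(290,150,350,260),5,'pics/s30.png');ov(b,'top',*C0,.016,(270,150,370,250),6,'pics/t30.png')
zoom('side',a,(290,150,350,260),5,'pics/s31.png')
cv2.imwrite('pics/s32.png',np.hstack([cv2.imread('pics/s30.png'),cv2.imread('pics/s31.png')]))"
```

```text
side flask 0.73 [308.6, 194.7, 329.8, 232.4] 329
side flask_mouth 0.73 [309.7, 194.2, 329.6, 234.6] 440
side flask_mouth 0.26 [280.2, 156.2, 295.9, 186.8] 439
top flask 0.6 [308.3, 199.2, 330.5, 220.6] 273
top flask_mouth 0.75 [310.0, 198.8, 329.6, 217.5] 257
top flask_mouth 0.67 [396.2, 143.7, 432.4, 166.4] 388
1.0396990740740741 [ 0.5618 -0.      0.0006 -0.062   0.4632] base stand [ -9.9 -32.1]
tilt 25.046410285692374 mouth [0.5553 0.0487 0.1057] [-2.1 16.3] neckmid [0.5564 0.0403 0.0876] [-3.4  8. ]
upright ['side'] 0.477 [0.56   0.0298] [-3.  -3.1]
upright ['top'] 0.16 [0.5593 0.0318] [-3.1 -0.9]
upright ['side', 'top'] 0.65 [0.5614 0.0291] [-1.9 -4.1]
t 48.775 stand [-157.3 -149. ] z 94.1 xdir 133.6 ydir 43.6 down [ 0.001  0.    -1.   ] F [0.16 0.13 0.48] w 0.0854 J [ 59.4  19.8 -51.5 110.1  18.   58.6  60.3]
```

View pics/s32.png

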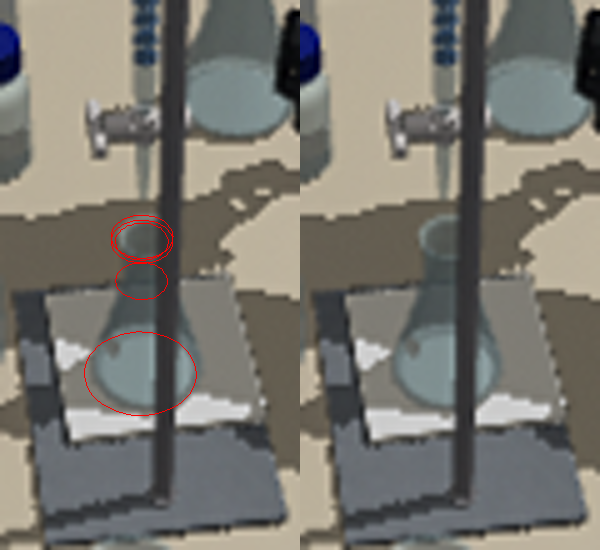

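View pics/t30.png

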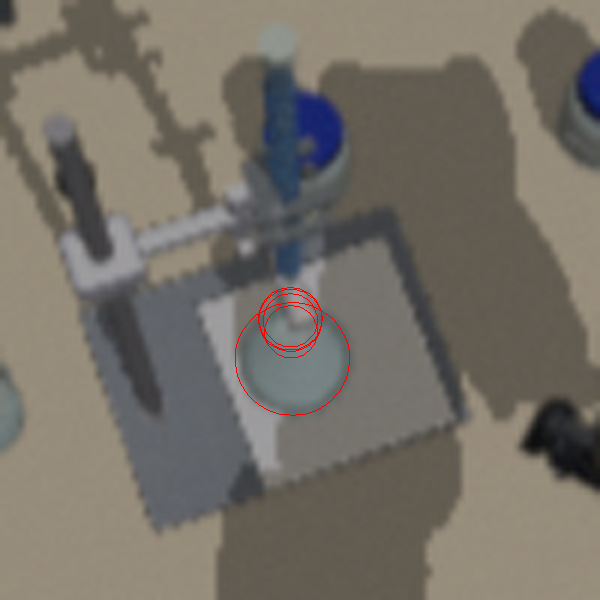

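```bash
python3 -c "
from h import *
T=[(198,303),(385,236),(462,415),(268,488)]
t=onz('top',[(270+(u-2.5)/6,150+(v-2.5)/6) for u,v in T],.016);t=np.array([tost(p) for p in t]);print(t.round(),t.mean(0))
env.close_job();print(env.read_state()['clock'])"
```

```text
[[ 51.  41.]
 [ 51. -78.]
 [-66. -83.]
 [-68.  40.]] [ -8.18881922 -19.97452114]
the job is handed in; nothing more can be done
the job is handed in; nothing more can be done
```

I handed the job in at about 49 s of the 72 s allowed. The tile is flat on the base and the smaller flask stands on it under the burette's tip, with the gripper well clear of everything.

**What I did**
- **Tile:** I tipped it over with a light one-finger push beside the rod. It fell flat by itself.
- **Flask:** the tool only points down, so the gripper's body would have hit the burette right above the target. I set the flask on a corner of the tile instead, let go, and pushed it under the tip with the back of the open finger.

**Last checks before handing in**
- **Tile position:** its middle is about (-8, -20) mm from the burette axis by the top camera. That is 21 mm off, inside the 32 mm limit. Its edges lie within about 3 degrees of the plate's. An earlier check with the side camera put the middle at y = -12 mm instead.
- **Flask position:** the mouth is about 3 to 5 mm from the burette axis in both cameras, against a limit of 12 mm.
- **Flask tilt:** it looks upright in the side view. The tilt fit gave nonsense because the rod hides part of the flask, so I did not trust it. Tilt and contact force were not confirmed independently.
- **Other glassware:** I touched none of it on purpose and saw nothing moved, but I did not measure it again.

**What went wrong on the way**
- **First release:** as the gripper opened, the flask slid off the tile's edge and leaned about 18 degrees, far from falling over. I regripped it, straightened it in the jaws and put it back, opening the gripper slowly.
- **Hard set-down:** on that second placing I briefly pressed the flask onto the tile with about 47 N at the wrist. I backed off before letting go.

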